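# Clear the crusts and lift the scalded cup with tongs

### The arm

A 6-joint arm with a two-finger parallel gripper is mounted at the origin on the work surface. World frame = base frame: x ahead of the robot, y to its left, z up, the work surface at z = 0. Lengths are in m, angles in rad, forces in N, time in s.
With the tool pointing down it reaches from about 0.4 to 0.825 m from the base axis. Payload 7 kg.
Tool frame: the origin (TCP) lies midway between the tips of the shut fingers; the grasp point (between the pads) lies 19 mm behind it; x points along the fingers, y is the direction in which the jaws open and shut, and the axes are right-handed (so a half turn about x gives the same grasp; the last joint's range is limited). The gripper opens to 88 mm and grips with 3 to 60 N. Pads are 19 mm wide; open, the fingers measure 130 mm over their backs; the gripper's body (78 mm by 193 mm) begins 47 mm behind the grasp point.
Start: joints at [-1.032, 0.359, 0.012, 0, -1.224, -0.288], TCP at [0.167, -0.654, 0.2] pointing down, gripper open.
Joint ranges: [-3.07, 3.07], [-1.43, 2.12], [-1.02, 1.25], [-3.03, 1.67], [-3.05, -0], [-3.03, 3.03]. Speed limits (rad/s): [2.39, 2.39, 3.01, 3.14, 3.14, 3.14].

### API

Orientations are given as a unit quaternion [w, x, y, z].
In Python, from cell import get_state, optics, workorder, models gives the robot as it stands.
- The arm moves only by the tool carry_out, never from a script. Its arguments are lists of equal length, an entry for each row: "linear": the shift along the world's x, y, z normalised to -1 to 1, where 1 is 500 mm, a list of three; "delta_rot": the turn, a rotation vector about the world's x, y, z normalised to -1 to 1, where 1 is pi/2 rad, a list of three. A call has 1 to 12 rows; each row is the pose to reach, as a shift and turn from the pose measured when the call began; what a row does not reach only later rows make up. A row lasts 1/10 s, in which the tool goes at most 50 mm and 8.59 degrees, less where a joint would pass 70% of its speed; a pose out of reach is approached as far as the arm can. A call with a number of a shift or a turn outside -1 to 1 is refused whole. A call with a gripper value outside its range is refused whole. "jaw" is the closure, from 0 (fully open) to 1 (shut), set as the call begins (left out, the last holds). The fingers move at their own pace and stop on an object; "newtons" is the grip in N (left out, the last holds). Time passes only in rows, so rows that repeat a pose let the fingers close. It gives the time, the measured TCP pose, the force and the opening at its end, in the units of the state.
- get_state(): the state, without advancing time (a new reading comes with each control period).
- optics.read_camera(name): name is "scene" or "top" or "wrist"; returns (picture, depth): 400x640x3 uint8, red, green, blue; 400x640 float32, m along the optical axis (not along the pixel's ray), 0 where there is no reading.
- optics.camera_params(name): a dict with "fov_y" (degrees; the focal length in pixels is half the picture's height over the tangent of half this angle, whatever the lens; pixels are square), "cx", "cy" (the principal point, pixels), "extrinsics" (4x4, takes a point from world to camera coordinates). Camera axes: x right, y down, z forward; pixel columns grow to the right and rows downward; lengths in m; the calibration is good to about 2 mm. The wrist camera is an equidistant fisheye: a pixel r from the principal point sees the ray r / f radians off the axis. A picture is of the moment at which its call begins: read the wrist's pose just before it. camera_params takes no time and is no camera call; for the wrist camera it gives the pose at the moment of the call.
- workorder.close_job(): hands the job in, once; it reports no verdict.
Trained networks look in the newest picture that a camera, given by its name, has taken for a name from the list of things; names that differ only in an ending like _2 or _b are one class to them, and where a whole thing is asked for, a point or a joint stands for the part that bears it (a point fixed in the world has none). Each returns a list of dicts, best first, with "score" (0 to 1); they miss things now and then, are a little off and sometimes report something else, mostly with a low value. They report only what shows in the picture. A call takes as long as a camera call. They do not tell look-alikes from the thing itself.
- models.boxes_of(target, camera): "position" ([x, y, z] in m, in the coordinates of the camera as it stood for that picture, good to about 4 mm: the middle of the surface that is visible of it).
- models.masks_of(target, camera): "region" (400x640 bool, what is visible of it).
The state is a dict: "clock": time; "joint_pos": joint angles; "dq": joint speeds; "joint_torque": joint torques, N m; "eef_pos": TCP position; "ee_rot": TCP orientation; "wrist_force": force on the tool from outside, world axes, zero at the start; "torque": the same for the moment, N m; "width": finger opening in m.
Only numpy, scipy, OpenCV 4.12 (cv2) and the standard library are available. Lean on these libraries where they do the work, as an engineer would, in place of code of your own. Each camera call takes 0.05 s, during which the arm holds its last target.

### The job

The small cup upside down on the draining board has just been scalded, and two stale bread heels are lying beside it: first put both heels into the scrap tub, then pick up the kitchen tongs, close them on the small cup and lift it about 10 cm clear of the board, its mouth still facing down. Never touch that cup with the gripper itself and leave the mug and the dish on the board where they are. Finish while holding: keep the tongs gripped and the cup still in their jaws.

Things in the scene. Friction and masses are not known exactly. Their poses are not given: they have to be found in the camera images.
- cup_mid (a point): small white porcelain cup standing upside down on the draining board: an upright cylinder 38 mm across and 46 mm tall, 60 to 110 g, the thinnest of the three pieces of crockery on the board; this point is its centre, 23 mm above its underside, z up. Not to be touched by the gripper.
- cup: the same small cup; origin at the centre of its underside on the board, z up
- heel_a_mid (a point): one of two equal stale bread heels (hard brown chunks) on the draining board, 58 mm long (its x axis), 36 mm wide (y), 26 mm tall, 40 g; this point is its centre
- heel_b_mid (a point): the other bread heel, same size and axes; this point is its centre
- tub: grey open-topped scrap tub fixed on the counter to one side of the draining board (left or right), 200 mm along its x, 160 mm along its y, 100 mm tall, walls 4 mm; origin at the centre of its underside
- tongs_grip (a point): steel tongs lying on the counter at the other side of the board, with grey plastic grips; this point lies midway between the grips, 15 mm above the tongs' underside; x runs along the tongs to the jaws, y is the line along which they close. Grips 30 mm tall, with finger stops 4 mm proud at each end, 42 mm apart; sprung open 62 mm over the grips here, 72 mm over the stops. 120 g, 225 mm long.
- tongs_jaw (a point): midway between the tongs' jaws, 90 mm ahead (+x) of the grip point and 12 mm above the underside; jaw plates 40 mm long, 24 mm tall from the underside up. 70 mm clear between the jaws when sprung open; the gap shrinks 2 mm per 1 mm squeezed off the grips, both arms alike: the jaws meet the small cup when the grips measure about 46 mm.
- tongs: the tongs; origin under the middle of the grips at the underside, axes as the grip point; hinge at x = -90 mm. The spring pushes the grips open with 3 N, 5.5 N when closed on the cup; squeezing with 20 to 30 N holds the cup well. Squeezed just 4 to 6 mm they can be carried, the jaws still wide enough to lower over the cup.
- board: steel draining board fixed on the counter, 380 mm along its x, 440 mm along its y, 8 mm thick; origin at the centre of its underside
- mug_mid (a point): wide white mug upside down on the far part of the board, 72 mm across, 56 mm tall; its centre. To be left alone.
- dish_mid (a point): low white dish upside down on the board beside the cup, 60 mm across, 26 mm tall; its centre. To be left alone.
Not all that is in view belongs to the job. What is shaped like the tongs but orange is not meant.

How it is judged:
On the way, in this order (a step that is already met when the one before it is completed fails the run):
1. both bread heels are in the scrap tub while the cup still stands on the board (x of heel_a_mid in the frame of tub between -0.1 and 0.1 m and y of heel_a_mid in the frame of tub between -0.08 and 0.08 m and z of heel_a_mid in the frame of tub between 0 and 0.085 m and x of heel_b_mid in the frame of tub between -0.1 and 0.1 m and y of heel_b_mid in the frame of tub between -0.08 and 0.08 m and z of heel_b_mid in the frame of tub between 0 and 0.085 m and height (world z) of cup_mid below 0.045 m), for 0.2 s.
2. the small cup is lifted between the jaws of the gripped tongs (height (world z) of cup_mid above 0.09 m and contact force between tongs and cup above 1 N and contact force between the fingers and tongs above 1 N and x of cup_mid in the frame of tongs_grip between 0.06 and 0.12 m and y of cup_mid in the frame of tongs_grip between -0.015 and 0.015 m and z of cup_mid in the frame of tongs_grip between -0.035 and 0.035 m), for 0.3 s.
At the end, for the whole second after the job is handed in: Both heels lie in the tub; the small cup is in the jaws of the finger-held tongs (30 mm along, 15 mm across the jaw middle; over 1 N on cup and on tongs), centre 90 mm or more above the counter, mouth down within 0.6 rad, under 0.05 m/s, not touched by the fingers (all of step 2 and x of heel_a_mid in the frame of tub between -0.1 and 0.1 m and y of heel_a_mid in the frame of tub between -0.08 and 0.08 m and z of heel_a_mid in the frame of tub between 0 and 0.085 m and x of heel_b_mid in the frame of tub between -0.1 and 0.1 m and y of heel_b_mid in the frame of tub between -0.08 and 0.08 m and z of heel_b_mid in the frame of tub between 0 and 0.085 m and angle between cup_mid's own z axis and vertical below 0.6 rad and linear speed of cup below 0.05 m/s and contact force between the fingers and cup below 0.3 N); the arm keeps its last pose, push and grip.
It fails at once if the small cup is touched by the gripper or arm (contact force between any of the fingers, the arm and cup above 0.5 N).
It fails at once if the mug or the dish is pushed more than 30 mm from its place (distance of any of mug_mid, dish_mid from where it was at the start of the episode above 0.03 m).
It also fails if it takes over 72 s, if anything falls off the work surface, if the arm or the gripper's body presses on something with over 40 N, if the wrist force passes 120 N, or if a joint passes its speed limit or range.

## Working session

There is one attempt and no reset: what is moved stays moved. The work goes in short steps, Python scripts to look and compute and a tool call to move; the robot and the scene stay as the last step left them, time stands still between calls to the robot, and variables do not carry over. Pictures are saved under pics/ and viewed, and the job is handed in when it is done.

Besides the shell and the picture viewer there is one more tool, called after "Call:" by a JSON object that holds its "fn" and its "kwargs". carry_out: Moves the arm, as the interface text tells. Scaled input: -1 to 1 covers 500 mm each way for a shift and pi/2 rad each way for a turn. Its arguments: {"type":"object","properties":{"linear":{"type":"array"},"delta_rot":{"type":"array"},"jaw":{"type":"number"},"newtons":{"type":"number"}},"required":["linear","delta_rot"]}

```bash
ls; mkdir -p pics; python3 - <<'E'
from cell import get_state, optics, workorder, models
import cv2
print(get_state())
for n in ("scene","top"):
    p,d=optics.read_camera(n); cv2.imwrite(f"pics/{n}0.png",p[:,:,::-1]); print(n,optics.camera_params(n))
    for t in ["cup","heel_a_mid","tub","tongs","tongs_grip","tongs_jaw","mug_mid","dish_mid","board"]:
        r=models.boxes_of(t,n)
        import numpy as np
        E=np.linalg.inv(np.array(optics.camera_params(n)["extrinsics"]))
        for q in r: print(t,round(q["score"],2),np.round((E@np.append(q["position"],1))[:3],3))
E
```

```text
pics
{'clock': 0.0, 'joint_pos': array([-1.03190490e+00,  3.59377130e-01,  1.10898717e-02, -3.49906932e-04,
       -1.22412452e+00, -2.88067239e-01]), 'dq': array([ 2.28726167e-06,  1.34507678e-03,  1.58143330e-03, -2.29819792e-04,
        2.22101307e-03,  1.25633440e-03]), 'joint_torque': array([ 1.90600549e-03, -5.82723534e+01,  2.93068510e+01,  6.99744433e+00,
        7.15629256e-03, -2.54959814e-04]), 'eef_pos': array([ 0.1673557 , -0.65337983,  0.19924259]), 'ee_rot': array([ 0.70143537, -0.08783589,  0.70168131,  0.08897539]), 'wrist_force': array([-0.2295278 ,  1.18473244,  0.85263064]), 'torque': array([-0.02865956, -0.02691049, -0.01544125]), 'width': 0.08736128774621743}
scene {'fov_y': 43.97826862550729, 'cx': 328.807835629927, 'cy': 201.7174151368551, 'extrinsics': array([[-0.85427737,  0.51972536, -0.00978436,  0.4338759 ],
       [ 0.3205832 ,  0.51194201, -0.79695783, -0.09845801],
       [-0.40919017, -0.68395974, -0.60395569,  1.45460329],
       [ 0.        ,  0.        ,  0.        ,  1.        ]])}
cup 0.86 [0.571 0.048 0.042]
heel_a_mid 0.88 [0.469 0.068 0.032]
t
[... 584 characters left out ...]
146418,  0.5156906 ],
       [ 0.13084901, -0.02693509, -0.99103634,  1.21526884],
       [ 0.        ,  0.        ,  0.        ,  1.        ]])}
cup 0.79 [0.561 0.037 0.048]
heel_a_mid 0.7 [0.463 0.054 0.038]
tub 0.73 [ 0.498 -0.401  0.023]
tub 0.61 [0.503 0.378 0.005]
tongs 0.87 [ 0.494 -0.4    0.02 ]
tongs 0.83 [ 0.241 -0.36   0.028]
tongs_grip 0.81 [ 0.499 -0.405  0.02 ]
tongs_grip 0.72 [ 0.243 -0.364  0.02 ]
tongs_jaw 0.93 [ 0.498 -0.402  0.019]
tongs_jaw 0.83 [ 0.246 -0.364  0.023]
tongs_jaw 0.46 [ 0.583 -0.057  0.028]
mug_mid 0.58 [0.752 0.06  0.062]
mug_mid 0.4 [0.557 0.036 0.048]
dish_mid 0.69 [ 0.581 -0.057  0.03 ]
dish_mid 0.39 [0.462 0.054 0.035]
board 0.77 [ 0.6   -0.034  0.006]
```

View pics/scene0.png

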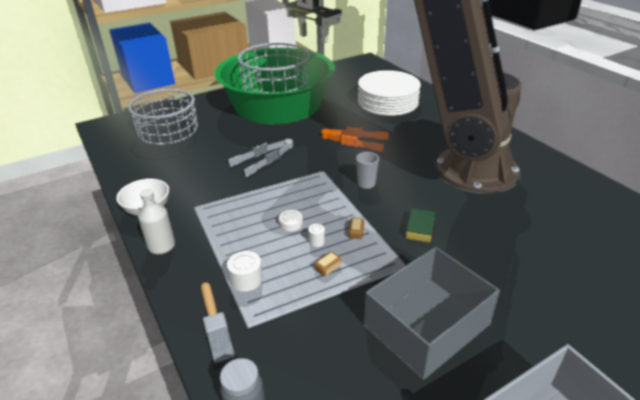

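View pics/top0.png

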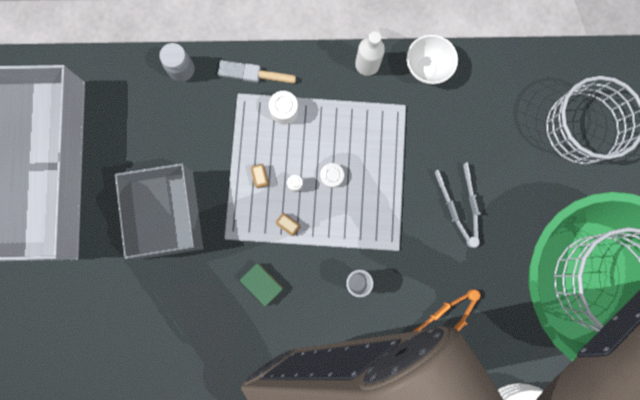

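The scene view shows the heels at (357,228) and (328,263), and the top view at (287,224) and (260,176). The small cup is at top (295,183), the dish at (332,175) and the mug at (284,106).

Look-alikes:
- **Tongs:** the grey pair at top (460,205) is the one I want. The orange pair at (450,310) is a decoy.
- **Tub:** the small one at top (157,210) is the one I want. The large bin at (30,160) is not.
- **Bread-like objects:** the sponge at (262,284) is not a heel.

Next I'll measure from the depth data.

```bash
cat > h.py <<'E'
import numpy as np, cv2
from cell import get_state, optics, workorder, models
def cloud(n,d,P):
    f=200/np.tan(np.radians(P["fov_y"])/2)
    v,u=np.mgrid[0:400,0:640]
    x=(u-P["cx"])/f; y=(v-P["cy"])/f
    if n=="wrist":
        r=np.hypot(x,y)+1e-9; t=np.tan(r); x,y=x/r*t,y/r*t
    c=np.stack([x*d,y*d,d,np.ones_like(d)],-1)
    w=(c@np.linalg.inv(np.array(P["extrinsics"])).T)[...,:3]
    w[d<=0]=np.nan
    return w
def look(n):
    P=optics.camera_params(n); p,d=optics.read_camera(n); return p,cloud(n,d,P),P
def rect(pts):
    (c,s,a)=cv2.minAreaRect((pts[:,:2]*1000).astype(np.float32)); return np.round(c,1),np.round(s,1),round(a,1)
def pix(n,P,w):
    c=(np.array(P["extrinsics"])@np.append(w,1))[:3]; f=200/np.tan(np.radians(P["fov_y"])/2)
    return P["cx"]+f*c[0]/c[2],P["cy"]+f*c[1]/c[2]
E
python3 - <<'E'
from h import *
C={}
for n in ("top","scene"):
    p,w,P=look(n); C[n]=w
    np.savez(f"c_{n}.npz",p=p,w=w)
    x,y,z=w[...,0],w[...,1],w[...,2]
    reg=(x>.35)&(x<.85)&(y>-.6)&(y<.6)
    print(n,"counter z",np.nanmedian(z[reg&(np.abs(z)<.006)]), "n")
    # components above board
    m=((z>.019)&(x>.38)&(x<.85)&(y>-.22)&(y<.26)).astype(np.uint8)
    k,L,S,c=cv2.connectedComponentsWithStats(m)
    for i in range(1,k):
        if S[i,4]<25: continue
        q=w[L==i]; zt=np.percentile(q[:,2],90); t=q[q[:,2]>zt-.006]
        print(S[i,4],np.round(c[i]),"ztop",round(zt,4),"topmean",np.round(t.mean(0),4),"rect",rect(t))
    m=((z>.006)&(z<.05)&(x>.35)&(x<.7)&(y>-.5)&(y<-.27)).astype(np.uint8)
    k,L,S,c=cv2.connectedComponentsWithStats(m)
    for i in range(1,k):
        if S[i,4]<25: continue
        q=w[L==i]; print("tongs",S[i,4],np.round(c[i]),rect(q),np.round(q.min(0),3),np.round(q.max(0),3))
    m=((z>.08)&(z<.115)&(x>.3)&(x<.7)&(y>.22)&(y<.6)).astype(np.uint8)
    k,L,S,c=cv2.connectedComponentsWithStats(m)
    for i in range(1,k):
        if S[i,4]<25: continue
        q=w[L==i]; print("tub",S[i,4],rect(q))
    m=((z>.005)&(z<.012)&(x>.3)&(x<.9)&(y>-.3)&(y<.3))
    print("board",rect(w[m]))
E
```

```text
top counter z 0.0008259291830978732 n
26 [289.  77.] ztop 0.0226 topmean [0.8442 0.0459 0.0212] rect (array([844. ,  46.1]), array([31. ,  9.4]), 88.4)
745 [283. 106.] ztop 0.0644 topmean [0.7585 0.0609 0.0619] rect (array([758.9,  60.7]), array([68.2, 70.9]), 34.7)
333 [259. 175.] ztop 0.0369 topmean [0.5874 0.125  0.0344] rect (array([588.3, 124.9]), array([55.8, 35.7]), 13.1)
449 [332. 174.] ztop 0.0346 topmean [ 0.5855 -0.0576  0.0321] rect (array([585.8, -56.6]), array([56.6, 57.9]), 0.1)
205 [295. 183.] ztop 0.0552 topmean [0.5647 0.0364 0.0527] rect (array([563.9,  37.1]), array([34.3, 35.7]), 88.5)
336 [288. 224.] ztop 0.0369 topmean [0.4634 0.0557 0.0345] rect (array([463.3,  55.8]), array([55.7, 34.5]), 51.7)
tongs 692 [463. 208.] (array([ 500.3, -390.1]), array([210.5,  84. ]), 14.4) [ 0.397 -0.427  0.006] [ 0.612 -0.324  0.037]
tub 1128 (array([544.8, 581.4]), array([ 21.7, 308.4]), 87.2)
tub 1060 (array([497.5, 363.5]), array([200.4, 162.2]), 7.9)
board (array([ 6.003e+02, -3.000e-01]), array([599.5, 599. ]), 0.0)
scene counter z 5.7863195138563306e-05 n
346 [290. 218.] 
[... 166 characters left out ...]
(array([465. ,  57.9]), array([62.1, 34.9]), 50.6)
281 [316. 233.] ztop 0.0522 topmean [0.5675 0.0399 0.0508] rect (array([567.1,  38.2]), array([38.5, 34.7]), 76.5)
1053 [244. 269.] ztop 0.0622 topmean [0.7616 0.0652 0.0607] rect (array([761. ,  63.5]), array([69.5, 72.7]), 1.5)
360 [327. 262.] ztop 0.0348 topmean [0.5915 0.1295 0.0329] rect (array([589.8, 128.2]), array([56.2, 35.7]), 11.5)
tongs 660 [263. 154.] (array([ 503. , -386.8]), array([208.9,  87.4]), 13.8) [ 0.4   -0.425  0.006] [ 0.613 -0.321  0.031]
tub 2311 (array([498.8, 364.7]), array([204.6, 162. ]), 8.1)
tub 1028 (array([488.2, 588.7]), array([ 19.2, 193.7]), 89.2)
board (array([613.4,  17.3]), array([549.2, 620.7]), 78.7)
```

```bash
cat >> h.py <<'E'
from scipy.spatial.transform import Rotation as R
def plan(*tg):
    s=get_state(); q=s["ee_rot"]; R0=R.from_quat([q[1],q[2],q[3],q[0]]); p=s["eef_pos"]
    Y=R0.as_matrix()[:,1]; print("t",round(s["clock"],2),"tcp",np.round(p,4),"yaw",round(np.degrees(np.arctan2(Y[1],Y[0])),1),"tilt",np.round(R0.as_matrix()[:,0],3),"w",round(s["width"],4),"q",np.round(s["joint_pos"],2),"F",np.round(s["wrist_force"],1))
    for t,phi in tg:
        d=(np.array(t)-p)/.5
        out=[]
        for k in (0,180):
            a=np.radians(phi+k); y=np.array([np.cos(a),np.sin(a),0]); x=np.array([0,0,-1.]); M=np.stack([x,y,np.cross(x,y)],1)
            rv=(R.from_matrix(M)*R0.inv()).as_rotvec()/(np.pi/2); out.append(np.round(rv,3))
        print(t,phi,"lin",np.round(d,4),"rot",*out)
E
python3 - <<'E'
from h import *
plan(([.465,.057,.15],141.7),([.465,.057,.012],141.7))
print(get_state()["joint_pos"])
p=cv2.imread("pics/top0.png"); 
a=cv2.resize(p[90:260,220:345],None,fx=3,fy=3); b=cv2.resize(p[150:260,420:495],None,fx=4,fy=4)
H=max(a.shape[0],b.shape[0]); a=cv2.copyMakeBorder(a,0,H-a.shape[0],0,5,0);b=cv2.copyMakeBorder(b,0,H-b.shape[0],0,0,0)
cv2.imwrite("pics/crop.png",np.hstack([a,b]))
E
```

```text
t 1.1 tcp [ 0.1675 -0.6539  0.2002] yaw 104.4 tilt [-0. -0. -1.] w 0.0874 q [-1.03  0.36  0.01  0.   -1.22 -0.29] F [-0.7  0.2  1.1]
[0.465, 0.057, 0.15] 141.7 lin [ 0.5951  1.4217 -0.1004] rot [ 0.    -0.     0.415] [-0.    -0.    -1.585]
[0.465, 0.057, 0.012] 141.7 lin [ 0.5951  1.4217 -0.3764] rot [ 0.    -0.     0.415] [-0.    -0.    -1.585]
[-1.03193177e+00  3.58556346e-01  1.18863367e-02  4.97206595e-05
 -1.22412451e+00 -2.88086115e-01]
```

View pics/crop.png

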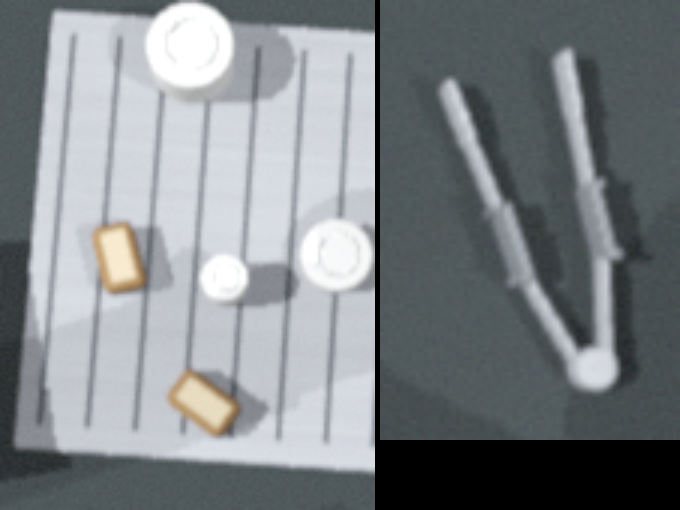

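The crop confirms the choice: two brown heels, the small cup between the dish and the nearer heel, and the grey tongs with their hinge toward the robot.

Call:
{"fn": "carry_out", "kwargs": {"linear": [[0.33, 0.36, 0], [0.66, 0.72, 0], [0.66, 0.72, 0], [0.66, 0.72, 0], [0.66, 0.72, 0], [0.66, 0.72, 0], [0.66, 0.72, 0], [0.66, 0.72, 0], [0.64, 0.9, 0], [0.63, 1, 0], [0.63, 1, 0], [0.63, 1, 0]], "delta_rot": [[0, 0, 0.415], [0, 0, 0.415], [0, 0, 0.415], [0, 0, 0.415], [0, 0, 0.415], [0, 0, 0.415], [0, 0, 0.415], [0, 0, 0.415], [0, 0, 0.415], [0, 0, 0.415], [0, 0, 0.415], [0, 0, 0.415]], "jaw": 0.2}}

```text
clock: 2.3
eef_pos: [0.4808, -0.162, 0.2004]
ee_rot: [0.636, -0.309, 0.636, 0.308]
wrist_force: [1.7, -0.4, 0.3]
width: 0.0699
```

```bash
python3 -c "
from h import *
plan(([.465,.057,.12],141.7),([.465,.057,.012],141.7))"
```

```text
t 2.3 tcp [ 0.4808 -0.162   0.2004] yaw 141.7 tilt [ 0.001 -0.    -1.   ] w 0.0699 q [ 0.06  0.08 -0.35  0.   -1.14 -0.73] F [ 1.7 -0.4  0.3]
[0.465, 0.057, 0.12] 141.7 lin [-0.0315  0.438  -0.1609] rot [ 0.  0. -0.] [-1.e-03  0.e+00  2.e+00]
[0.465, 0.057, 0.012] 141.7 lin [-0.0315  0.438  -0.3769] rot [ 0.  0. -0.] [-1.e-03  0.e+00  2.e+00]
```

Call:
{"fn": "carry_out", "kwargs": {"linear": [[-0.03, 0.1, -0.04], [-0.03, 0.2, -0.08], [-0.03, 0.3, -0.1], [-0.03, 0.4, -0.13], [-0.0315, 0.438, -0.16], [-0.0315, 0.438, -0.16], [-0.0315, 0.438, -0.24], [-0.0315, 0.438, -0.3], [-0.0315, 0.438, -0.34], [-0.0315, 0.438, -0.372], [-0.0315, 0.438, -0.372], [-0.0315, 0.438, -0.372]], "delta_rot": [[0, 0, 0], [0, 0, 0], [0, 0, 0], [0, 0, 0], [0, 0, 0], [0, 0, 0], [0, 0, 0], [0, 0, 0], [0, 0, 0], [0, 0, 0], [0, 0, 0], [0, 0, 0]]}}

```text
clock: 3.5
eef_pos: [0.4653, 0.0567, 0.0149]
ee_rot: [0.636, -0.309, 0.636, 0.308]
wrist_force: [0.6, 0.5, 0.5]
width: 0.0702
```

Call:
{"fn": "carry_out", "kwargs": {"linear": [[0, 0, 0], [0, 0, 0], [0, 0, 0], [0, 0, 0], [0, 0, 0], [0, 0, 0.05], [0, 0, 0.15], [0, 0, 0.25], [0, 0, 0.3], [0, 0, 0.3]], "delta_rot": [[0, 0, 0], [0, 0, 0], [0, 0, 0], [0, 0, 0], [0, 0, 0], [0, 0, 0], [0, 0, 0], [0, 0, 0], [0, 0, 0], [0, 0, 0]], "jaw": 1, "newtons": 15}}

```text
clock: 4.5
eef_pos: [0.4677, 0.0577, 0.1692]
ee_rot: [0.639, -0.309, 0.633, 0.308]
wrist_force: [-0.0, -0.3, -1.2]
width: 0.0011
```

```bash
python3 -c "
from h import *
plan(([.535,.37,.18],141.7),([.535,.37,.065],141.7),([.535,.37,.065],100))"
```

```text
t 4.5 tcp [0.4677 0.0577 0.1692] yaw 141.8 tilt [ 0.008  0.003 -1.   ] w 0.0011 q [ 0.54  0.04 -0.47  0.   -1.05 -1.21] F [-0.  -0.3 -1.2]
[0.535, 0.37, 0.18] 141.7 lin [0.1346 0.6246 0.0216] rot [-0.002  0.005 -0.001] [-0.008 -0.003  1.999]
[0.535, 0.37, 0.065] 141.7 lin [ 0.1346  0.6246 -0.2084] rot [-0.002  0.005 -0.001] [-0.008 -0.003  1.999]
[0.535, 0.37, 0.065] 100 lin [ 0.1346  0.6246 -0.2084] rot [ 0.     0.005 -0.464] [-0.007  0.     1.536]
```

```bash
python3 -c "
from h import *
for n in ('scene','wrist','top'):
    p,w,P=look(n); cv2.imwrite(f'pics/{n}1.png',p[:,:,::-1])
    z=w[...,2];x=w[...,0];y=w[...,1]
    if n!='wrist':
        m=((z>.019)&(z<.09)&(x>.38)&(x<.85)&(y>-.22)&(y<.26)).astype(np.uint8)
        k,L,S,c=cv2.connectedComponentsWithStats(m)
        for i in range(1,k):
            if S[i,4]<25: continue
            q=w[L==i]; print(n,S[i,4],np.round(c[i]),np.round(np.median(q,0),4),rect(q))
"
```

```text
scene 355 [290. 218.] [ 0.5899 -0.0491  0.0304] (array([587.7, -54.1]), array([60.7, 59.3]), 73.0)
scene 269 [356. 227.] [0.4705 0.0653 0.0323] (array([465.6,  57.8]), array([61.6, 35.9]), 52.5)
scene 282 [316. 233.] [0.5711 0.0472 0.0472] (array([566.9,  38.9]), array([38.4, 38.5]), 18.6)
scene 1048 [244. 269.] [0.7648 0.079  0.0594] (array([761.1,  63.8]), array([72.5, 71.4]), 79.1)
scene 369 [327. 262.] [0.5941 0.1331 0.0322] (array([590.7, 128.8]), array([58. , 35.9]), 14.6)
top 31 [250.  77.] [0.847  0.144  0.0213] (array([845.9, 146.8]), array([36.2,  8.1]), 86.8)
top 747 [283. 107.] [0.7532 0.0606 0.0611] (array([758.8,  60.8]), array([69.8, 71.7]), 88.5)
top 436 [332. 174.] [ 0.5853 -0.0576  0.0315] (array([586. , -58.5]), array([58.1, 58. ]), 39.0)
top 62 [295. 229.] [0.4495 0.0353 0.033 ] (array([449.8,  36.9]), array([11.8, 34.7]), 58.6)
```

View pics/scene1.png

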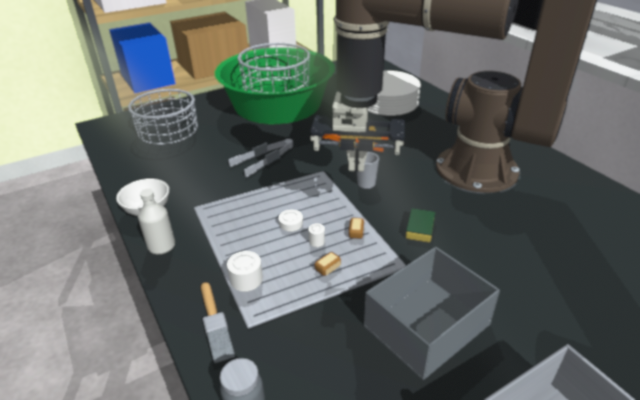

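View pics/wrist1.png

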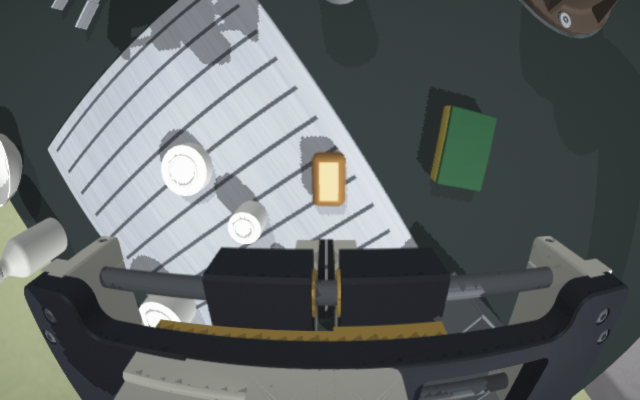

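```bash
python3 -c "
from h import *
for n in ('scene','top'):
    P=optics.camera_params(n); print(n,pix(n,P,[.4677,.0577,.169]),pix(n,P,[.465,.057,.034]))
p,w,P=look('wrist'); E=np.array(P['extrinsics']); print(np.round(np.linalg.inv(E),3),P['fov_y'],P['cx'],P['cy'])
print('heel from wrist',w[180,329],'cup',w[222,245], 'dish',w[170,185])
"
```

```text
scene (np.float64(356.4778154033157), np.float64(178.0200575112204)) (np.float64(355.91056677406016), np.float64(223.38086347088054))
top (np.float64(283.79491010541506), np.float64(216.12244493823408)) (np.float64(286.965107006272), np.float64(222.86616867502167))
[[-0.785  0.592  0.184  0.413]
 [ 0.62   0.749  0.236 -0.007]
 [ 0.001  0.299 -0.954  0.349]
 [ 0.     0.     0.     1.   ]] 65.70646984690485 325.804449286732 201.17897591098463
heel from wrist [0.45651075 0.05408282 0.0350052 ] cup [0.55024634 0.03102617 0.05380177] dish [ 0.57464401 -0.05534338  0.03252447]
```

View pics/top1.png

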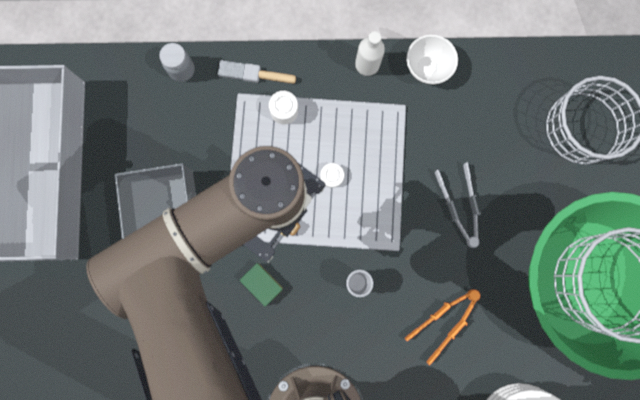

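The heel has not moved. I lifted before the fingers had closed, so I'll try again with a longer wait.

Call:
{"fn": "carry_out", "kwargs": {"linear": [[-0.005, -0.001, 0], [-0.005, -0.001, 0], [-0.005, -0.001, 0], [-0.005, -0.001, 0], [-0.005, -0.001, 0], [-0.005, -0.001, -0.1], [-0.005, -0.001, -0.2], [-0.005, -0.001, -0.26], [-0.005, -0.001, -0.31], [-0.005, -0.001, -0.312], [-0.005, -0.001, -0.312], [-0.005, -0.001, -0.312]], "delta_rot": [[0, 0.005, 0], [0, 0.005, 0], [0, 0.005, 0], [0, 0.005, 0], [0, 0.005, 0], [0, 0.005, 0], [0, 0.005, 0], [0, 0.005, 0], [0, 0.005, 0], [0, 0.005, 0], [0, 0.005, 0], [0, 0.005, 0]], "jaw": 0.2}}

```text
clock: 5.9
eef_pos: [0.4631, 0.0565, 0.0092]
ee_rot: [0.634, -0.307, 0.638, 0.309]
wrist_force: [0.3, 0.3, 0.3]
width: 0.0698
```

Call:
{"fn": "carry_out", "kwargs": {"linear": [[0, 0, 0], [0, 0, 0], [0, 0, 0], [0, 0, 0], [0, 0, 0], [0, 0, 0], [0, 0, 0], [0, 0, 0], [0, 0, 0], [0, 0, 0]], "delta_rot": [[0, 0, 0], [0, 0, 0], [0, 0, 0], [0, 0, 0], [0, 0, 0], [0, 0, 0], [0, 0, 0], [0, 0, 0], [0, 0, 0], [0, 0, 0]], "jaw": 1, "newtons": 20}}

```text
clock: 6.9
eef_pos: [0.4631, 0.0564, 0.0091]
ee_rot: [0.634, -0.307, 0.639, 0.309]
wrist_force: [0.0, -1.3, -0.5]
width: 0.0009
```

```bash
python3 -c "
from h import *
for n in ('scene','wrist'):
    p,w,P=look(n); cv2.imwrite(f'pics/{n}2.png',p[:,:,::-1])
    if n=='scene': cv2.imwrite('pics/scene2c.png',cv2.resize(p[130:300,240:440,::-1],None,fx=4,fy=3.5))
"
```

```text
(no output)
```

View pics/scene2c.png

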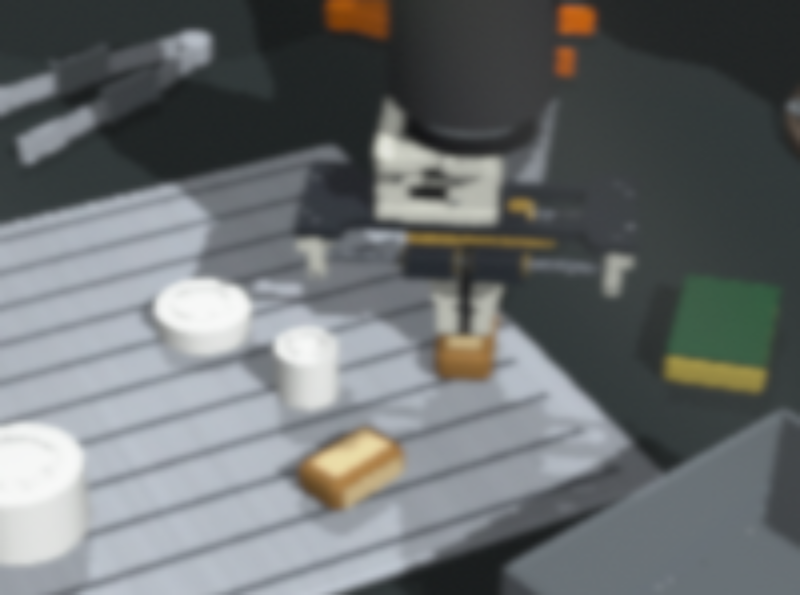

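View pics/wrist2.png

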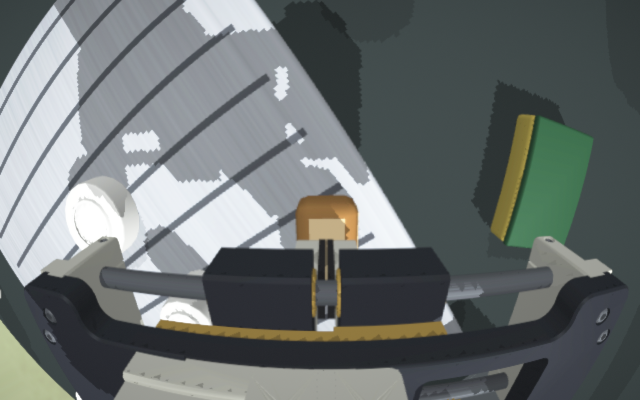

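```bash
python3 -c "
from h import *
for n in ('scene','wrist'):
    p,w,P=look(n)
    hsv=cv2.cvtColor(p,cv2.COLOR_RGB2HSV)
    m=(hsv[...,0]>8)&(hsv[...,0]<28)&(hsv[...,1]>70)&(w[...,0]>.38)&(w[...,0]<.54)&(w[...,1]>-.03)&(w[...,1]<.14)&(w[...,2]>.009)&(w[...,2]<.06)
    q=w[m]; print(n,m.sum(),rect(q),np.round(np.percentile(q,[2,50,98],axis=0),3))
    E=np.array(P['extrinsics']); 
    if n=='wrist':
        s=get_state(); 
        # project TCP by fisheye
        f=200/np.tan(np.radians(P['fov_y'])/2)
        for pt in (s['eef_pos'],s['eef_pos']+[0,0,.019],[.465,.057,.034]):
            c=(E@np.append(pt,1))[:3]; r=np.hypot(*c[:2]); t=np.arctan2(r,c[2]); print('px',P['cx']+f*t*c[0]/r,P['cy']+f*t*c[1]/r)
        for v in range(180,345,10): print(v,np.round(w[v,327],3),np.round(w[v,345],3))
    else:
        print('tcp px',pix(n,P,get_state()['eef_pos']))
        for v in range(205,245,3): print(v,np.round(w[v,352],3),np.round(w[v,360],3))
"
```

```text
scene 163 (array([477.2,  74.1]), array([24. , 32.2]), 59.4) [[0.461 0.06  0.014]
 [0.479 0.076 0.03 ]
 [0.492 0.088 0.035]]
tcp px (np.float64(356.1885314342727), np.float64(230.76550438309806))
205 [0.494 0.081 0.118] [0.483 0.096 0.123]
208 [0.497 0.086 0.114] [0.482 0.096 0.114]
211 [0.478 0.058 0.078] [0.464 0.071 0.081]
214 [0.479 0.059 0.071] [0.465 0.073 0.074]
217 [0.479 0.061 0.063] [0.462 0.069 0.061]
220 [0.478 0.059 0.052] [0.465 0.073 0.056]
223 [0.478 0.059 0.042] [0.465 0.074 0.047]
226 [0.479 0.061 0.035] [0.462 0.07  0.034]
229 [0.485 0.069 0.034] [0.468 0.079 0.034]
232 [0.488 0.075 0.03 ] [0.473 0.087 0.032]
235 [0.49  0.078 0.023] [0.473 0.087 0.023]
238 [0.486 0.072 0.008] [0.471 0.084 0.01 ]
241 [0.492 0.081 0.008] [0.474 0.09  0.006]
244 [0.5   0.094 0.012] [0.482 0.1   0.008]
wrist 2563 (array([450.1,  42.6]), array([25. , 36.4]), 48.8) [[0.433 0.027 0.018]
 [0.448 0.04  0.033]
 [0.466 0.058 0.035]]
px 323.6847984632843 237.0414401005125
px 323.7067899674392 249.89312862819983
px 321.7432057729777 256.8223762549301
180 [0.438 0.028 0.008] [0.429 0.035 0.008]
190 [0.442 0.033 0.009] [0.433 0.04  0.009]
200 [0.443 0.034 0.027] [0.435 0.04  0.027]
210 [0.445 0.037 0.032] [0.437 0.043 0.033]
220 [0.449 0.041 0.033] [0.441 0.047 0.033]
230 [0.452 0.045 0.034] [0.444 0.052 0.034]
240 [0.456 0.05  0.034] [0.447 0.055 0.04 ]
250 [0.46  0.055 0.034] [0.434 0.03  0.108]
260 [0.455 0.049 0.061] [0.434 0.03  0.114]
270 [0.456 0.05  0.069] [0.434 0.03  0.12 ]
280 [0.442 0.032 0.114] [0.435 0.03  0.124]
290 [0.443 0.033 0.118] [0.437 0.033 0.124]
300 [0.445 0.035 0.119] [0.438 0.034 0.126]
310 [0.465 0.061 0.081] [0.441 0.038 0.125]
320 [0.504 0.112 0.009] [0.443 0.04  0.125]
330 [0.511 0.121 0.008] [0.445 0.043 0.126]
340 [0.448 0.039 0.131] [0.444 0.042 0.131]
```

```bash
python3 -c "
import cv2
p=cv2.imread('pics/wrist2.png'); cv2.imwrite('pics/w2c.png',cv2.resize(p[170:330,240:420],None,fx=4,fy=3.7,interpolation=cv2.INTER_CUBIC))
p=cv2.imread('pics/scene2.png'); cv2.imwrite('pics/s2c.png',cv2.resize(p[195:250,325:390],None,fx=10,fy=10,interpolation=cv2.INTER_CUBIC))
"
```

```text
(no output)
```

View pics/w2c.png

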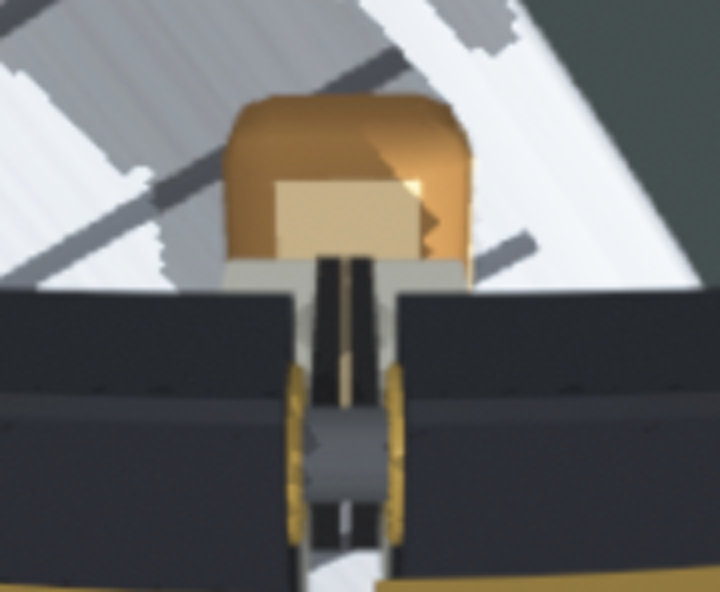

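View pics/s2c.png

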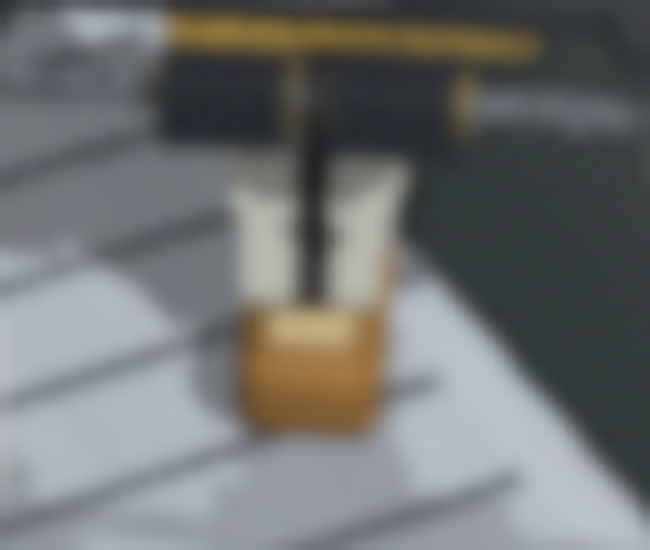

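Call:
{"fn": "carry_out", "kwargs": {"linear": [[0, 0, 0.05], [0, 0, 0.1], [0, 0, 0.12], [0, 0, 0.12]], "delta_rot": [[0, 0, 0], [0, 0, 0], [0, 0, 0], [0, 0, 0]]}}

```text
clock: 7.5
eef_pos: [0.464, 0.057, 0.0704]
ee_rot: [0.635, -0.307, 0.637, 0.31]
wrist_force: [-0.0, 0.2, -1.1]
width: 0.0003
```

```bash
python3 -c "
from h import *
plan()
for n in ('scene','wrist'):
    p,w,P=look(n); cv2.imwrite(f'pics/{n}3.png',p[:,:,::-1])
    if n=='scene': cv2.imwrite('pics/s3c.png',cv2.resize(p[170:250,310:400,::-1],None,fx=8,fy=7,interpolation=cv2.INTER_CUBIC))
    t=get_state()['eef_pos']; print(n,pix('scene',P,t) if n=='scene' else '')
    m=(np.abs(w[...,0]-t[0])<.03)&(np.abs(w[...,1]-t[1])<.03)&(w[...,2]>.045)&(w[...,2]<.14)
    q=w[m]; print(len(q),np.round(np.percentile(q,[0,1,3,10],axis=0),3)); 
    v,u=np.where(m); o=np.argsort(w[m][:,2])[:8]; print([(u[i],v[i],np.round(q[i],3)) for i in o])
"
```

```text
t 7.5 tcp [0.464  0.057  0.0704] yaw 141.7 tilt [-0.004  0.001 -1.   ] w 0.0003 q [ 0.54  0.15 -0.6  -0.   -0.82 -1.21] F [-0.   0.2 -1.1]
scene (np.float64(356.7737259986776), np.float64(211.68628596218997))
215 [[0.451 0.052 0.098]
 [0.458 0.054 0.098]
 [0.46  0.054 0.1  ]
 [0.462 0.056 0.103]]
[(np.int64(355), np.int64(205), array([0.474, 0.064, 0.098])), (np.int64(356), np.int64(204), array([0.47 , 0.062, 0.098])), (np.int64(358), np.int64(205), array([0.468, 0.067, 0.098])), (np.int64(360), np.int64(205), array([0.464, 0.07 , 0.098])), (np.int64(357), np.int64(205), array([0.47 , 0.066, 0.098])), (np.int64(359), np.int64(205), array([0.467, 0.07 , 0.099])), (np.int64(355), np.int64(204), array([0.473, 0.062, 0.1  ])), (np.int64(351), np.int64(204), array([0.481, 0.057, 0.1  ]))]
wrist 
1149 [[0.442 0.038 0.096]
 [0.443 0.039 0.098]
 [0.444 0.04  0.1  ]
 [0.448 0.043 0.102]]
[(np.int64(320), np.int64(240), array([0.459, 0.047, 0.096])), (np.int64(330), np.int64(240), array([0.454, 0.051, 0.097])), (np.int64(323), np.int64(240), array([0.457, 0.048, 0.097])), (np.int64(321), np.int64(240), array([0.458, 0.047, 0.097])), (np.int64(331), np.int64(240), array([0.454, 0.051, 0.097])), (np.int64(329), np.int64(240), array([0.454, 0.05 , 0.097])), (np.int64(319), np.int64(240), array([0.459, 0.047, 0.097])), (np.int64(322), np.int64(240), array([0.457, 0.048, 0.097]))]
```

View pics/s3c.png

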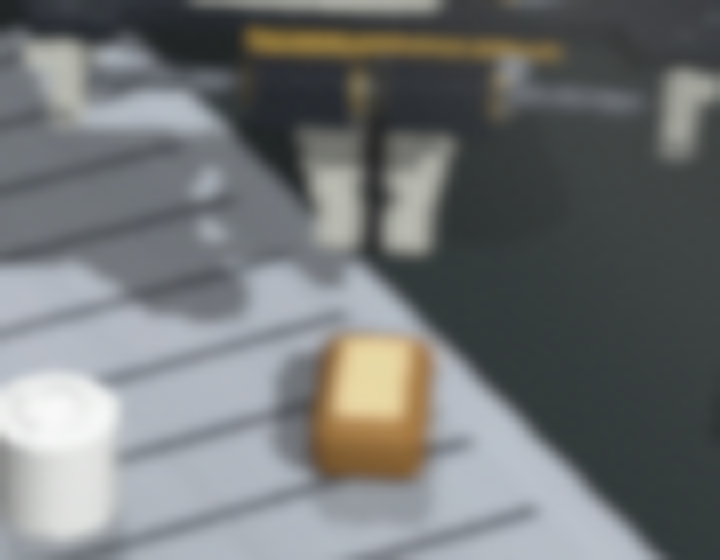

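The images disagree with the reported TCP. The finger tips really end about 27 mm above it: tip z is 0.098 in both the scene and wrist depth, where the TCP reads 0.070. Both grasps therefore closed above the heel. I'll correct for this and descend carefully.

Call:
{"fn": "carry_out", "kwargs": {"linear": [[-0.012, -0.016, 0], [-0.012, -0.016, 0], [-0.012, -0.016, 0], [-0.012, -0.016, 0], [-0.012, -0.016, 0], [-0.012, -0.016, 0], [-0.012, -0.016, -0.05], [-0.012, -0.016, -0.08], [-0.012, -0.016, -0.1], [-0.012, -0.016, -0.11], [-0.012, -0.016, -0.11]], "delta_rot": [[0, 0, 0], [0, 0, 0], [0, 0, 0], [0, 0, 0], [0, 0, 0], [0, 0, 0], [0, 0, 0], [0, 0, 0], [0, 0, 0], [0, 0, 0], [0, 0, 0]], "jaw": 0.3}}

```text
clock: 8.7
eef_pos: [0.4565, 0.0482, 0.0132]
ee_rot: [0.634, -0.307, 0.639, 0.309]
wrist_force: [0.2, 0.7, -0.7]
width: 0.0613
```

```bash
python3 -c "
from h import *
plan()
for n in ('scene','wrist'):
    p,w,P=look(n); cv2.imwrite(f'pics/{n}4.png',p[:,:,::-1])
    if n=='scene':
        cv2.imwrite('pics/s4c.png',cv2.resize(p[160:250,290:410,::-1],None,fx=6,fy=6,interpolation=cv2.INTER_CUBIC))
    t=get_state()['eef_pos']
    m=(np.hypot(w[...,0]-t[0],w[...,1]-t[1])<.12)&(w[...,2]>.038)&(w[...,2]<.14)
    m&=~(np.hypot(w[...,0]-.566,w[...,1]-.037)<.03)
    q=w[m]; d=q-t; a=np.radians(141.7); al=d[:,0]*np.cos(a)+d[:,1]*np.sin(a); pe=d[:,0]*-np.sin(a)+d[:,1]*np.cos(a)
    for lo in range(-110,110,10):
        k=(al*1000>=lo)&(al*1000<lo+10)
        if k.sum()>3: print(n,lo,k.sum(),'minz',np.round(np.percentile(q[k,2],[1,5,20]),3),'perp',np.round([pe[k].min(),pe[k].max()],3))
"
```

```text
t 8.7 tcp [0.4565 0.0482 0.0132] yaw 141.7 tilt [-0.008 -0.001 -1.   ] w 0.0613 q [ 0.53  0.23 -0.68 -0.01 -0.67 -1.2 ] F [ 0.2  0.7 -0.7]
scene -90 6 minz [0.109 0.11  0.112] perp [-0.03  -0.013]
scene -80 12 minz [0.118 0.118 0.119] perp [-0.037 -0.03 ]
scene -70 50 minz [0.11  0.112 0.116] perp [-0.042 -0.021]
scene -60 64 minz [0.083 0.109 0.116] perp [-0.043 -0.012]
scene -50 114 minz [0.043 0.048 0.064] perp [-0.044 -0.009]
scene -40 116 minz [0.042 0.048 0.061] perp [-0.044  0.004]
scene -30 25 minz [0.116 0.118 0.12 ] perp [-0.036 -0.022]
scene -20 30 minz [0.115 0.116 0.12 ] perp [-0.035 -0.023]
scene -10 23 minz [0.117 0.117 0.12 ] perp [-0.035 -0.023]
scene 0 26 minz [0.058 0.116 0.121] perp [-0.038  0.005]
scene 10 27 minz [0.116 0.117 0.121] perp [-0.037  0.01 ]
scene 20 59 minz [0.051 0.06  0.103] perp [-0.036  0.028]
scene 30 151 minz [0.042 0.047 0.064] perp [-0.042  0.026]
scene 40 129 minz [0.045 0.054 0.077] perp [-0.044  0.019]
scene 50 87 minz [0.112 0.113 0.122] perp [-0.044  0.021]
scene 60 42 minz [0.114 0.116 0.12 ] perp [-0.045  0.026]
scene 70 25 minz [0.10
[... 573 characters left out ...]
t -20 1323 minz [0.118 0.12  0.122] perp [0.022 0.033]
wrist -10 1351 minz [0.118 0.119 0.122] perp [0.022 0.033]
wrist 0 1351 minz [0.118 0.119 0.122] perp [0.022 0.033]
wrist 10 1313 minz [0.118 0.12  0.122] perp [0.022 0.034]
wrist 20 1222 minz [0.118 0.12  0.122] perp [0.022 0.034]
wrist 30 5175 minz [0.044 0.053 0.085] perp [-0.022  0.04 ]
wrist 40 3580 minz [0.048 0.06  0.115] perp [-0.02  0.04]
wrist 50 2731 minz [0.112 0.116 0.126] perp [-0.023  0.04 ]
wrist 60 1425 minz [0.112 0.116 0.127] perp [-0.024  0.04 ]
wrist 70 665 minz [0.118 0.119 0.122] perp [-0.031  0.041]
wrist 80 3042 minz [0.108 0.11  0.116] perp [-0.038  0.041]
wrist 90 127 minz [0.131 0.131 0.133] perp [0.038 0.04 ]
```

View pics/s4c.png

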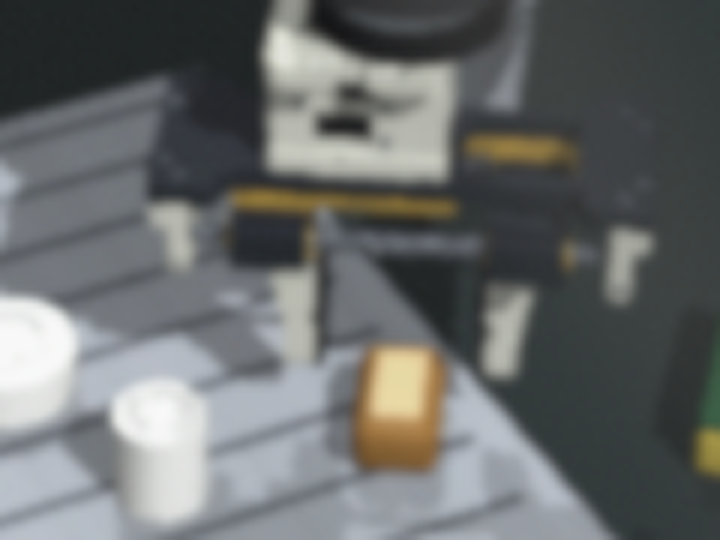

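View pics/wrist4.png

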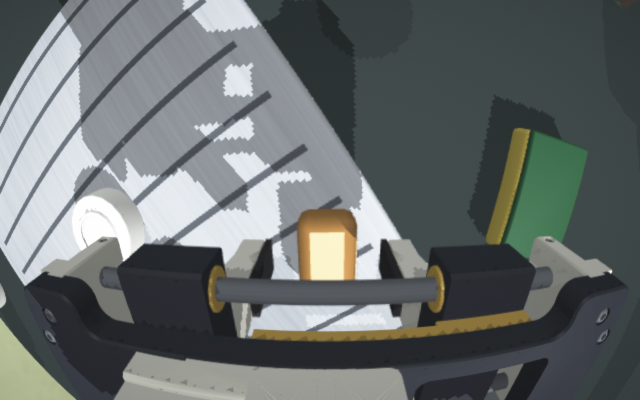

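Call:
{"fn": "carry_out", "kwargs": {"linear": [[0, 0, -0.02], [0, 0, -0.04], [0.001, 0.001, -0.054], [0.001, 0.001, -0.054], [0.001, 0.001, -0.054]], "delta_rot": [[0, 0.005, 0], [0, 0.005, 0], [0, 0.005, 0], [0, 0.005, 0], [0, 0.005, 0]]}}

```text
clock: 9.3
eef_pos: [0.4574, 0.0488, -0.0134]
ee_rot: [0.631, -0.306, 0.641, 0.311]
wrist_force: [-0.0, -0.1, 0.0]
width: 0.0616
```

Call:
{"fn": "carry_out", "kwargs": {"linear": [[0, 0, 0], [0, 0, 0], [0, 0, 0], [0, 0, 0], [0, 0, 0], [0, 0, 0], [0, 0, 0], [0, 0, 0]], "delta_rot": [[0, 0, 0], [0, 0, 0], [0, 0, 0], [0, 0, 0], [0, 0, 0], [0, 0, 0], [0, 0, 0], [0, 0, 0]], "jaw": 1, "newtons": 20}}

```text
clock: 10.1
eef_pos: [0.4575, 0.0489, -0.0132]
ee_rot: [0.631, -0.306, 0.641, 0.311]
wrist_force: [-1.8, 0.0, 5.9]
width: 0.0361
```

Call:
{"fn": "carry_out", "kwargs": {"linear": [[0, 0, 0.1], [0, 0, 0.2], [0, 0, 0.3], [0, 0, 0.34], [0, 0, 0.34], [0, 0, 0.34]], "delta_rot": [[0, 0, 0], [0, 0, 0], [0, 0, 0], [0, 0, 0], [0, 0, 0], [0, 0, 0]]}}

```text
clock: 10.7
eef_pos: [0.4572, 0.049, 0.1566]
ee_rot: [0.632, -0.306, 0.641, 0.311]
wrist_force: [-0.5, -0.1, -0.6]
width: 0.0356
```

```bash
python3 -c "
from h import *
plan(([.53,.357,.15],141.7),([.53,.357,.03],141.7))"
```

```text
t 10.7 tcp [0.4572 0.049  0.1566] yaw 141.7 tilt [-0.015  0.    -1.   ] w 0.0356 q [ 0.53  0.05 -0.49 -0.01 -1.05 -1.19] F [-0.5 -0.1 -0.6]
[0.53, 0.357, 0.15] 141.7 lin [ 0.1457  0.616  -0.0132] rot [-0.   -0.01 -0.  ] [ 0.015 -0.     2.   ]
[0.53, 0.357, 0.03] 141.7 lin [ 0.1457  0.616  -0.2532] rot [-0.   -0.01 -0.  ] [ 0.015 -0.     2.   ]
```

Call:
{"fn": "carry_out", "kwargs": {"linear": [[0.02, 0.09, 0], [0.04, 0.18, 0], [0.06, 0.27, 0], [0.09, 0.36, 0], [0.11, 0.45, 0], [0.13, 0.54, 0], [0.146, 0.616, 0], [0.146, 0.616, 0], [0.146, 0.616, -0.09], [0.146, 0.616, -0.18], [0.146, 0.616, -0.25], [0.146, 0.616, -0.25]], "delta_rot": [[0, -0.01, 0], [0, -0.01, 0], [0, -0.01, 0], [0, -0.01, 0], [0, -0.01, 0], [0, -0.01, 0], [0, -0.01, 0], [0, -0.01, 0], [0, -0.01, 0], [0, -0.01, 0], [0, -0.01, 0], [0, -0.01, 0]]}}

```text
clock: 11.9
eef_pos: [0.5262, 0.3526, 0.0243]
ee_rot: [0.632, -0.309, 0.641, 0.306]
wrist_force: [-0.8, 0.1, -0.6]
width: 0.0361
```

Call:
{"fn": "carry_out", "kwargs": {"linear": [[0, 0, 0], [0, 0, 0], [0, 0, 0], [0, 0, 0], [0, 0, 0], [0, 0, 0], [0, 0, 0.1], [0, 0, 0.2], [0, 0, 0.25], [0, 0, 0.25]], "delta_rot": [[0, 0, 0], [0, 0, 0], [0, 0, 0], [0, 0, 0], [0, 0, 0], [0, 0, 0], [0, 0, 0], [0, 0, 0], [0, 0, 0], [0, 0, 0]], "jaw": 0.3}}

```text
clock: 12.9
eef_pos: [0.5283, 0.3545, 0.1548]
ee_rot: [0.635, -0.309, 0.638, 0.308]
wrist_force: [0.3, 1.3, -0.6]
width: 0.0614
```

```bash
python3 -c "
from h import *
plan(([.592,.127,.12],102.5),([.592,.127,-.014],102.5))
p,w,P=look('wrist'); cv2.imwrite('pics/wrist5.png',p[:,:,::-1])
p,w,P=look('scene'); cv2.imwrite('pics/scene5.png',p[:,:,::-1])
"
```

```text
t 12.9 tcp [0.5283 0.3545 0.1548] yaw 141.7 tilt [-0.002 -0.003 -1.   ] w 0.0614 q [ 0.9   0.33 -0.14 -0.   -1.11 -1.57] F [ 0.3  1.3 -0.6]
[0.592, 0.127, 0.12] 102.5 lin [ 0.1274 -0.4551 -0.0696] rot [ 0.001 -0.002 -0.435] [2.000e-03 1.000e-03 1.565e+00]
[0.592, 0.127, -0.014] 102.5 lin [ 0.1274 -0.4551 -0.3376] rot [ 0.001 -0.002 -0.435] [2.000e-03 1.000e-03 1.565e+00]
```

View pics/wrist5.png

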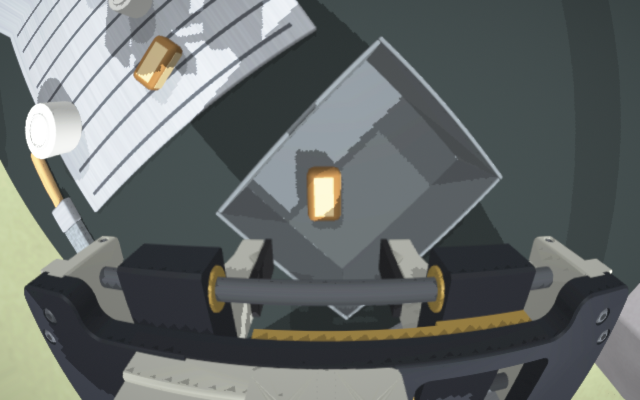

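View pics/scene5.png

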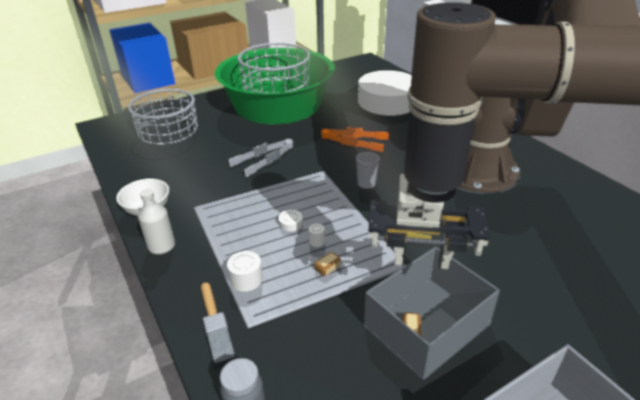

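The first heel is in the tub (wrist view, about (323,195)). Next is the second heel.

Call:
{"fn": "carry_out", "kwargs": {"linear": [[0.03, -0.09, 0], [0.06, -0.18, 0], [0.08, -0.27, 0], [0.1, -0.36, 0], [0.12, -0.42, 0], [0.1274, -0.455, 0], [0.1274, -0.455, -0.08], [0.1274, -0.455, -0.16], [0.1274, -0.455, -0.2], [0.1274, -0.455, -0.22], [0.1274, -0.455, -0.22], [0.1274, -0.455, -0.22]], "delta_rot": [[0, 0, -0.435], [0, 0, -0.435], [0, 0, -0.435], [0, 0, -0.435], [0, 0, -0.435], [0, 0, -0.435], [0, 0, -0.435], [0, 0, -0.435], [0, 0, -0.435], [0, 0, -0.435], [0, 0, -0.435], [0, 0, -0.435]]}}

```text
clock: 14.2
eef_pos: [0.5904, 0.1258, 0.0406]
ee_rot: [0.699, -0.077, 0.706, 0.077]
wrist_force: [0.5, -0.7, -0.5]
width: 0.0615
```

```bash
python3 -c "
from h import *
plan(([.592,.127,-.014],102.5))
p,w,P=look('wrist'); cv2.imwrite('pics/wrist6.png',p[:,:,::-1])
"
```

```text
t 14.2 tcp [0.5904 0.1258 0.0406] yaw 102.5 tilt [-0.01  -0.001 -1.   ] w 0.0615 q [ 0.53  0.39 -0.33 -0.01 -0.85 -1.88] F [ 0.5 -0.7 -0.5]
[0.592, 0.127, -0.014] 102.5 lin [ 0.0033  0.0024 -0.1092] rot [ 0.    -0.006 -0.   ] [1.e-02 1.e-03 2.e+00]
```

View pics/wrist6.png

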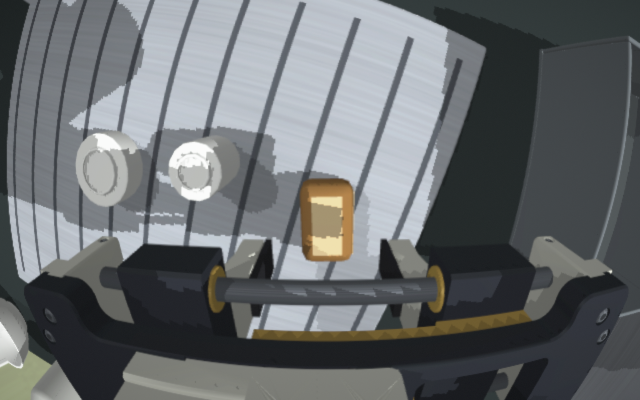

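Call:
{"fn": "carry_out", "kwargs": {"linear": [[0.001, 0.002, -0.04], [0.001, 0.002, -0.08], [0.001, 0.002, -0.107], [0.001, 0.002, -0.107], [0.001, 0.002, -0.107]], "delta_rot": [[0, -0.006, 0], [0, -0.006, 0], [0, -0.006, 0], [0, -0.006, 0], [0, -0.006, 0]]}}

```text
clock: 14.75
eef_pos: [0.5917, 0.1272, -0.0116]
ee_rot: [0.703, -0.077, 0.702, 0.077]
wrist_force: [0.1, -0.1, 0.1]
width: 0.0613
```

Call:
{"fn": "carry_out", "kwargs": {"linear": [[0, 0, 0], [0, 0, 0], [0, 0, 0], [0, 0, 0], [0, 0, 0], [0, 0, 0], [0, 0, 0.08], [0, 0, 0.18], [0, 0, 0.28], [0, 0, 0.34], [0, 0, 0.34], [0, 0, 0.34]], "delta_rot": [[0, 0, 0], [0, 0, 0], [0, 0, 0], [0, 0, 0], [0, 0, 0], [0, 0, 0], [0, 0, 0], [0, 0, 0], [0, 0, 0], [0, 0, 0], [0, 0, 0], [0, 0, 0]], "jaw": 1}}

```text
clock: 15.95
eef_pos: [0.5917, 0.1273, 0.1588]
ee_rot: [0.704, -0.077, 0.702, 0.078]
wrist_force: [-0.5, -0.9, -1.5]
width: 0.0358
```

```bash
python3 -c "
from h import *
plan(([.468,.36,.15],102.5),([.468,.36,.03],102.5))
"
```

```text
t 15.95 tcp [0.5917 0.1273 0.1588] yaw 102.5 tilt [ 0.002  0.001 -1.   ] w 0.0358 q [ 0.53  0.27 -0.21  0.   -1.09 -1.89] F [-0.5 -0.9 -1.5]
[0.468, 0.36, 0.15] 102.5 lin [-0.2473  0.4653 -0.0176] rot [-0.001  0.001 -0.   ] [-2.e-03 -1.e-03  2.e+00]
[0.468, 0.36, 0.03] 102.5 lin [-0.2473  0.4653 -0.2576] rot [-0.001  0.001 -0.   ] [-2.e-03 -1.e-03  2.e+00]
```

Call:
{"fn": "carry_out", "kwargs": {"linear": [[-0.04, 0.08, 0], [-0.08, 0.16, 0], [-0.12, 0.24, 0], [-0.16, 0.32, 0], [-0.2, 0.4, 0], [-0.25, 0.468, 0], [-0.26, 0.468, 0], [-0.26, 0.468, 0], [-0.26, 0.468, -0.09], [-0.26, 0.468, -0.18], [-0.26, 0.468, -0.25], [-0.26, 0.468, -0.25]], "delta_rot": [[0, 0, 0], [0, 0, 0], [0, 0, 0], [0, 0, 0], [0, 0, 0], [0, 0, 0], [0, 0, 0], [0, 0, 0], [0, 0, 0], [0, 0, 0], [0, 0, 0], [0, 0, 0]]}}

```text
clock: 17.15
eef_pos: [0.4595, 0.3566, 0.0282]
ee_rot: [0.701, -0.079, 0.705, 0.074]
wrist_force: [-0.2, -0.4, 0.2]
width: 0.0359
```

Call:
{"fn": "carry_out", "kwargs": {"linear": [[0, 0, 0], [0, 0, 0], [0, 0, 0], [0, 0, 0], [0, 0, 0], [0, 0, 0], [0, 0, 0.1], [0, 0, 0.2], [0, 0, 0.3], [0, 0, 0.36], [0, 0, 0.36], [0, 0, 0.36]], "delta_rot": [[0, 0, 0], [0, 0, 0], [0, 0, 0], [0, 0, 0], [0, 0, 0], [0, 0, 0], [0, 0, 0], [0, 0, 0], [0, 0, 0], [0, 0, 0], [0, 0, 0], [0, 0, 0]], "jaw": 0.3}}

```text
clock: 18.35
eef_pos: [0.4594, 0.3569, 0.209]
ee_rot: [0.701, -0.078, 0.704, 0.075]
wrist_force: [-0.1, -0.3, -0.9]
width: 0.0617
```

```bash
python3 -c "
from h import *
plan()
p,w,P=look('wrist'); cv2.imwrite('pics/wrist7.png',p[:,:,::-1])
p,w,P=look('top'); cv2.imwrite('pics/top7.png',p[:,:,::-1])
z=w[...,2]
m=(z>.0055)&(z<.045)&(w[...,0]>.37)&(w[...,0]<.66)&(w[...,1]>-.48)&(w[...,1]<-.29)
k,L,S,c=cv2.connectedComponentsWithStats(m.astype(np.uint8)); i=1+np.argmax(S[1:,4]); m=L==i
q=w[m]; np.save('tongs_top.npy',q)
for lo in np.arange(.38,.64,.01):
    s=q[(q[:,0]>=lo)&(q[:,0]<lo+.01)]
    if len(s): print(round(lo+.005,3),len(s),np.round(s[:,1].min(),4),np.round(s[:,1].max(),4),'zmax',np.round(s[:,2].max(),3), 'gap', np.round(np.sort(s[:,1])[[np.argmax(np.diff(np.sort(s[:,1]))),np.argmax(np.diff(np.sort(s[:,1])))+1]],4) if len(s)>1 else '')
"
```

```text
t 18.35 tcp [0.4594 0.3569 0.209 ] yaw 102.4 tilt [-0.004 -0.005 -1.   ] w 0.0617 q [ 1.    0.2  -0.18 -0.   -1.19 -2.35] F [-0.1 -0.3 -0.9]
0.395 13 -0.414 -0.3996 zmax 0.027 gap [-0.4025 -0.3996]
0.405 46 -0.4195 -0.3954 zmax 0.029 gap [-0.4148 -0.4127]
0.415 46 -0.4206 -0.3892 zmax 0.028 gap [-0.3926 -0.3892]
0.425 29 -0.4188 -0.3861 zmax 0.027 gap [-0.4137 -0.4041]
0.435 27 -0.4189 -0.3826 zmax 0.026 gap [-0.4136 -0.3923]
0.445 29 -0.4195 -0.377 zmax 0.026 gap [-0.4146 -0.3906]
0.455 28 -0.4246 -0.3714 zmax 0.025 gap [-0.4151 -0.3788]
0.465 33 -0.4184 -0.3593 zmax 0.035 gap [-0.4151 -0.3713]
0.475 41 -0.4267 -0.3605 zmax 0.033 gap [-0.4161 -0.3797]
0.485 47 -0.4266 -0.3571 zmax 0.037 gap [-0.4139 -0.3654]
0.495 44 -0.4195 -0.3548 zmax 0.035 gap [-0.4117 -0.362 ]
0.505 49 -0.4283 -0.3474 zmax 0.034 gap [-0.4103 -0.3595]
0.515 43 -0.4164 -0.3473 zmax 0.035 gap [-0.4082 -0.3662]
0.525 30 -0.4162 -0.344 zmax 0.035 gap [-0.408  -0.3517]
0.535 28 -0.4223 -0.3422 zmax 0.025 gap [-0.4081 -0.3473]
0.545 26 -0.4175 -0.3389 zmax 0.024 gap [-0.4075 -0.3441]
0.555 28 -0.41 -0.3344 zmax 0.028 gap [-0.4064 -0.3422]
0.565 29 -0.4088 -0.3307 zmax 0.026 gap [-0.4048 -0.337 ]
0.575 30 -0.4062 -0.3281 zmax 0.028 gap [-0.4032 -0.3392]
0.585 31 -0.415 -0.3244 zmax 0.03 gap [-0.4008 -0.3302]
0.595 21 -0.4152 -0.3232 zmax 0.03 gap [-0.4001 -0.3278]
0.605 15 -0.4041 -0.3989 zmax 0.027 gap [-0.4001 -0.3989]
0.615 2 -0.4029 -0.4014 zmax 0.026 gap [-0.4029 -0.4014]
```

View pics/wrist7.png

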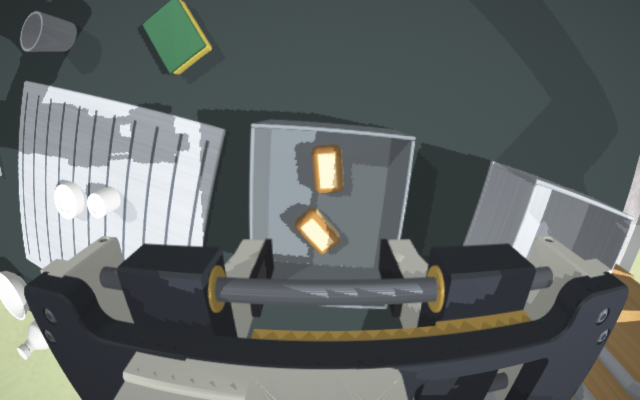

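View pics/top7.png

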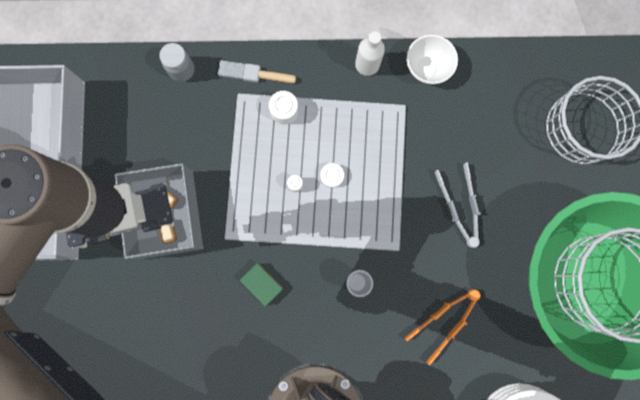

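Both heels are in the tub (wrist view, (328,170) and (318,232)). The grey tongs' grip centre comes out at about (0.498, -0.386) with yaw 12.8°. I'll go there with the gripper open.

Call:
{"fn": "carry_out", "kwargs": {"linear": [[0.04, -0.1, 0], [0.08, -0.2, 0], [0.08, -0.3, 0], [0.08, -0.4, 0], [0.08, -0.5, 0], [0.08, -0.6, 0], [0.08, -0.7, 0], [0.08, -0.8, 0], [0.08, -0.9, 0], [0.08, -1, 0], [0.08, -1, 0], [0.08, -1, 0]], "delta_rot": [[0, 0, 0], [0, 0, 0], [0, 0, 0], [0, 0, 0], [0, 0, 0], [0, 0, 0], [0, 0, 0], [0, 0, 0], [0, 0, 0], [0, 0, 0], [0, 0, 0], [0, 0, 0]], "jaw": 0}}

```text
clock: 19.65
eef_pos: [0.4978, -0.1455, 0.2055]
ee_rot: [0.7, -0.078, 0.707, 0.072]
wrist_force: [-0.5, 0.6, -0.6]
width: 0.0874
```

```bash
python3 -c "
from h import *
plan(([.498,-.386,.10],102.8))
"
```

```text
t 19.65 tcp [ 0.4978 -0.1455  0.2055] yaw 102.2 tilt [-0.009 -0.009 -1.   ] w 0.0874 q [ 0.1   0.1  -0.32  0.01 -1.16 -1.46] F [-0.5  0.6 -0.6]
[0.498, -0.386, 0.1] 102.8 lin [ 4.000e-04 -4.810e-01 -2.111e-01] rot [ 0.005 -0.006  0.007] [-0.009 -0.009 -1.993]
```

Call:
{"fn": "carry_out", "kwargs": {"linear": [[0, -0.1, 0], [0, -0.2, 0], [0, -0.3, 0], [0, -0.4, 0], [0, -0.48, 0], [0, -0.481, 0], [0, -0.481, -0.08], [0, -0.481, -0.16], [0, -0.481, -0.211], [0, -0.481, -0.211], [0, -0.481, -0.211]], "delta_rot": [[0.005, -0.006, 0.007], [0.005, -0.006, 0.007], [0.005, -0.006, 0.007], [0.005, -0.006, 0.007], [0.005, -0.006, 0.007], [0.005, -0.006, 0.007], [0.005, -0.006, 0.007], [0.005, -0.006, 0.007], [0.005, -0.006, 0.007], [0.005, -0.006, 0.007], [0.005, -0.006, 0.007]]}}

```text
clock: 20.75
eef_pos: [0.4985, -0.385, 0.1002]
ee_rot: [0.702, -0.08, 0.703, 0.079]
wrist_force: [0.9, -0.4, 0.9]
width: 0.0876
```

```bash
python3 -c "
from h import *
plan(([.498,-.386,.03],102.8))
p,w,P=look('wrist'); cv2.imwrite('pics/wrist8.png',p[:,:,::-1]); np.save('w8.npy',w)
"
```

```text
t 20.75 tcp [ 0.4985 -0.385   0.1002] yaw 102.9 tilt [-0.001 -0.001 -1.   ] w 0.0876 q [-0.35  0.36 -0.22  0.   -0.98 -1.  ] F [ 0.9 -0.4  0.9]
[0.498, -0.386, 0.03] 102.8 lin [-0.001  -0.0021 -0.1403] rot [ 0.    -0.    -0.001] [1.000e-03 1.000e-03 1.999e+00]
```

View pics/wrist8.png

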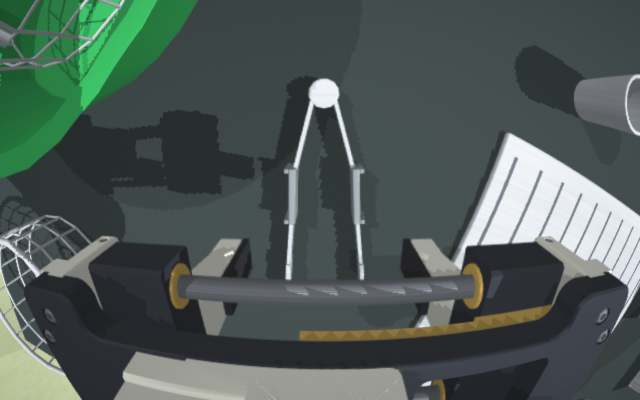

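```bash
python3 -c "
from h import *
w=np.load('w8.npy'); s=get_state(); t=s['eef_pos']; a=np.radians(12.9); ex=np.array([np.cos(a),np.sin(a)]); ey=np.array([-ex[1],ex[0]])
def loc(v): d=v[:2]-t[:2]; return np.round([d@ex*1000,d@ey*1000,v[2]*1000],1)
p=cv2.imread('pics/wrist8.png')
print('hinge',loc(np.nanmean(w[88:98,319:329].reshape(-1,3),0)))
for u,v in ((290,171),(290,222),(359,171),(359,222),(293,196),(356,196)): 
    b=w[v-3:v+4,u-4:u+5].reshape(-1,3); b=b[b[:,2]>.02]; print(u,v,len(b),loc(b.mean(0)) if len(b) else '')
b=w[150:275,270:380].reshape(-1,3); b=b[b[:,2]>.027]
L=np.array([loc(q) for q in b]); l=L[L[:,1]<0]; r=L[L[:,1]>0]
for n,k in (('L',l),('R',r)): print(n,len(k),np.percentile(k,[0,5,50,95,100],axis=0))
"
python3 -c "
import cv2
p=cv2.imread('pics/wrist8.png'); cv2.imwrite('pics/w8c.png',cv2.resize(p[60:290,250:400],None,fx=4,fy=2.6,interpolation=cv2.INTER_CUBIC))"
```

```text
hinge [-96.1  -0.8  22.2]
290 171 59 [-30.4 -28.9  29.2]
290 222 51 [ 15.4 -30.5  29.1]
359 171 53 [-30.6  28.7  29.7]
359 222 53 [15.6 30.5 28.6]
293 196 55 [ -7.9 -27.7  27.9]
356 196 55 [-8.1 26.8 29.1]
L 428 [[-32.7   -37.     27.   ]
 [-31.265 -33.265  28.4  ]
 [ -8.5   -29.05   29.8  ]
 [ 15.4   -26.     31.   ]
 [ 17.2   -24.8    31.8  ]]
R 448 [[-33.1    23.1    27.2  ]
 [-31.4    23.8    28.3  ]
 [-10.45   27.5    29.9  ]
 [ 14.965  31.7    31.1  ]
 [ 17.3    35.1    32.3  ]]
```

View pics/w8c.png

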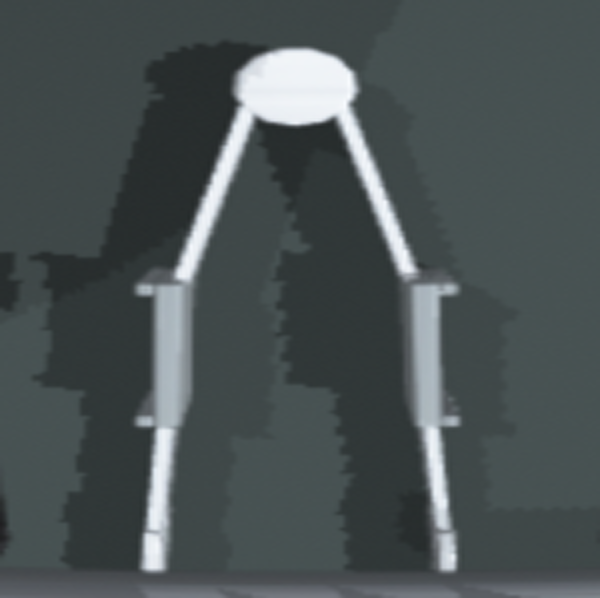

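Call:
{"fn": "carry_out", "kwargs": {"linear": [[-0.006, -0.002, -0.08], [-0.006, -0.002, -0.14], [-0.006, -0.002, -0.19], [-0.006, -0.002, -0.22], [-0.006, -0.002, -0.235], [-0.006, -0.002, -0.242], [-0.006, -0.002, -0.242], [-0.006, -0.002, -0.242]], "delta_rot": [[0, 0, 0], [0, 0, 0], [0, 0, 0], [0, 0, 0], [0, 0, 0], [0, 0, 0], [0, 0, 0], [0, 0, 0]]}}

```text
clock: 21.6
eef_pos: [0.4971, -0.3868, -0.0183]
ee_rot: [0.704, -0.081, 0.701, 0.079]
wrist_force: [0.3, 0.7, -0.4]
width: 0.088
```

```bash
python3 -c "
from h import *
plan()
p,w,P=look('wrist'); cv2.imwrite('pics/wrist9.png',p[:,:,::-1]); np.save('w9.npy',w)
p,w,P=look('scene'); cv2.imwrite('pics/s9c.png',cv2.resize(p[110:190,210:330,::-1],None,fx=6,fy=6,interpolation=cv2.INTER_CUBIC))
"
```

```text
t 21.6 tcp [ 0.4971 -0.3868 -0.0183] yaw 102.9 tilt [ 0.003 -0.003 -1.   ] w 0.088 q [-0.35  0.49 -0.34  0.   -0.74 -1.  ] F [ 0.3  0.7 -0.4]
```

View pics/wrist9.png

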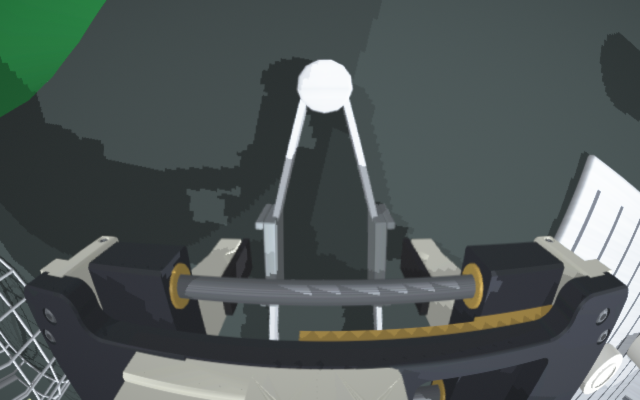

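View pics/s9c.png

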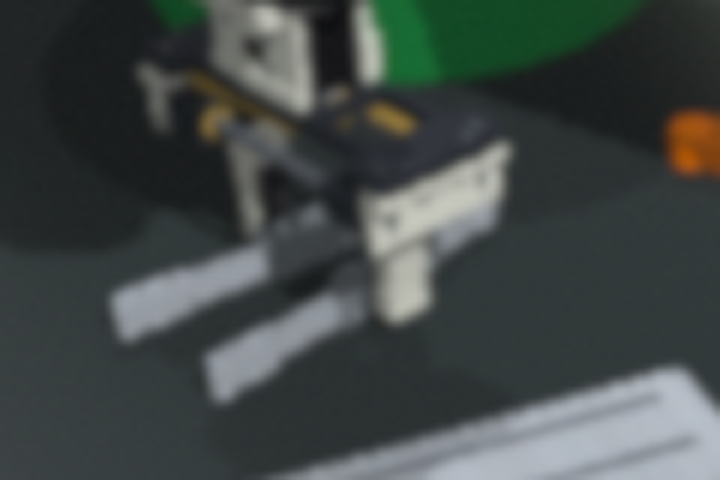

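Call:
{"fn": "carry_out", "kwargs": {"linear": [[0, 0, -0.004], [0, 0, -0.008], [0, 0, -0.011], [0, 0, -0.011]], "delta_rot": [[0, 0, 0], [0, 0, 0], [0, 0, 0], [0, 0, 0]]}}

```text
clock: 22.1
eef_pos: [0.4966, -0.3867, -0.0244]
ee_rot: [0.703, -0.08, 0.702, 0.079]
wrist_force: [-0.2, -0.6, -0.4]
width: 0.0874
```

Call:
{"fn": "carry_out", "kwargs": {"linear": [[0, 0, 0], [0, 0, 0], [0, 0, 0], [0, 0, 0], [0, 0, 0], [0, 0, 0], [0, 0, 0], [0, 0, 0]], "delta_rot": [[0, 0, 0], [0, 0, 0], [0, 0, 0], [0, 0, 0], [0, 0, 0], [0, 0, 0], [0, 0, 0], [0, 0, 0]], "jaw": 0.355, "newtons": 25}}

```text
clock: 22.9
eef_pos: [0.4967, -0.3868, -0.0243]
ee_rot: [0.704, -0.081, 0.702, 0.079]
wrist_force: [0.1, -1.3, 0.2]
width: 0.0567
```

```bash
python3 -c "
from h import *
plan()
p,w,P=look('wrist'); cv2.imwrite('pics/wrist10.png',p[:,:,::-1])
p,w,P=look('scene'); cv2.imwrite('pics/s10c.png',cv2.resize(p[110:190,210:330,::-1],None,fx=6,fy=6,interpolation=cv2.INTER_CUBIC))
"
```

```text
t 22.9 tcp [ 0.4967 -0.3868 -0.0243] yaw 102.9 tilt [ 0.003 -0.002 -1.   ] w 0.0567 q [-0.35  0.5  -0.34  0.   -0.72 -1.  ] F [ 0.1 -1.3  0.2]
```

View pics/wrist10.png

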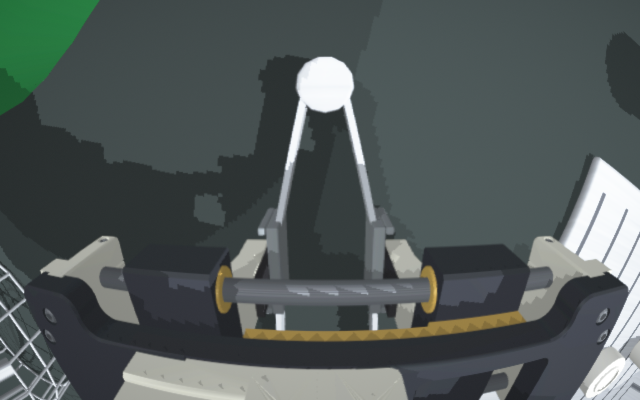

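View pics/s10c.png

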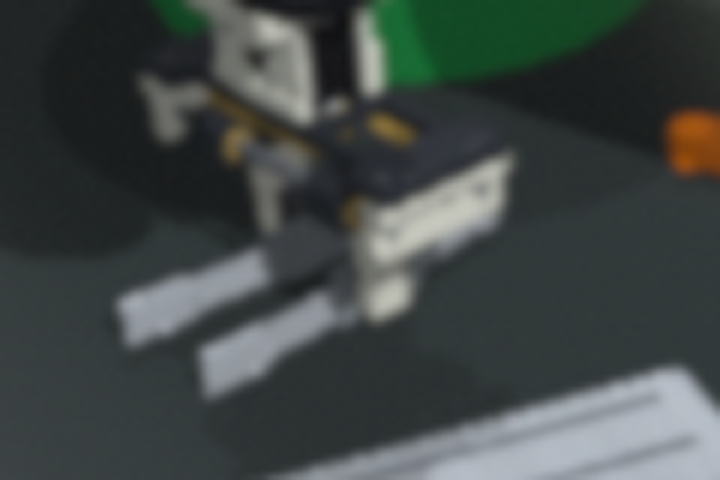

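Call:
{"fn": "carry_out", "kwargs": {"linear": [[0, 0, 0.02], [0, 0, 0.06], [0, 0, 0.12], [0, 0, 0.18], [0, 0, 0.24], [0, 0, 0.28], [0, 0, 0.28], [0, 0, 0.28]], "delta_rot": [[0, 0, 0], [0, 0, 0], [0, 0, 0], [0, 0, 0], [0, 0, 0], [0, 0, 0], [0, 0, 0], [0, 0, 0]]}}

```text
clock: 23.8
eef_pos: [0.4966, -0.3866, 0.1163]
ee_rot: [0.704, -0.08, 0.701, 0.079]
wrist_force: [-0.1, 0.5, -2.6]
width: 0.0564
```

```bash
python3 -c "
from h import *
plan(([.4755,.0375,.12],90))
p,w,P=look('wrist'); cv2.imwrite('pics/wrist11.png',p[:,:,::-1])
p,w,P=look('scene'); cv2.imwrite('pics/scene11.png',p[:,:,::-1])
"
```

```text
t 23.8 tcp [ 0.4966 -0.3866  0.1163] yaw 102.9 tilt [ 0.004 -0.002 -1.   ] w 0.0564 q [-0.35  0.35 -0.21  0.   -1.01 -0.99] F [-0.1  0.5 -2.6]
[0.4755, 0.0375, 0.12] 90 lin [-0.0421  0.8481  0.0075] rot [ 0.002  0.002 -0.143] [-0.003  0.002  1.857]
```

View pics/scene11.png

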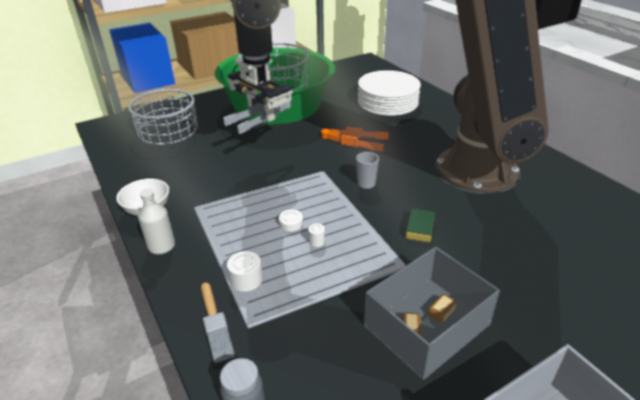

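View pics/wrist11.png

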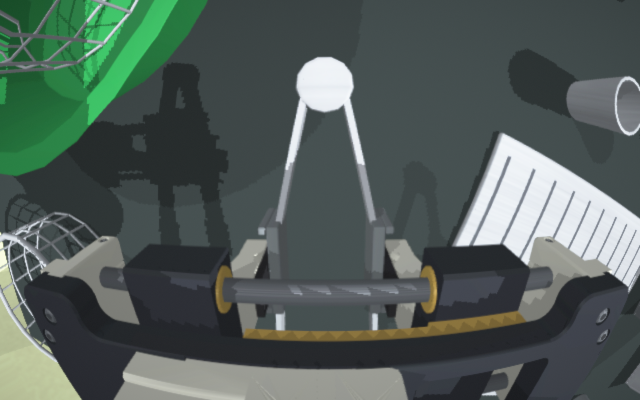

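Call:
{"fn": "carry_out", "kwargs": {"linear": [[0, 0.03, 0], [-0.01, 0.09, 0], [-0.01, 0.16, 0], [-0.02, 0.24, 0], [-0.02, 0.32, 0], [-0.02, 0.4, 0], [-0.03, 0.48, 0], [-0.03, 0.56, 0], [-0.04, 0.64, 0], [-0.04, 0.71, 0], [-0.04, 0.76, 0], [-0.04, 0.8, 0]], "delta_rot": [[0, 0, -0.01], [0, 0, -0.02], [0, 0, -0.03], [0, 0, -0.05], [0, 0, -0.06], [0, 0, -0.08], [0, 0, -0.09], [0, 0, -0.1], [0, 0, -0.12], [0, 0, -0.13], [0, 0, -0.14], [0, 0, -0.143]]}}

```text
clock: 25.1
eef_pos: [0.4751, 0.0151, 0.114]
ee_rot: [0.707, -0.001, 0.707, -0.0]
wrist_force: [1.0, -1.0, -1.4]
width: 0.0566
```

```bash
python3 -c "
from h import *
plan(([.4755,.0375,.12],90))
"
```

```text
t 25.1 tcp [0.4751 0.0151 0.114 ] yaw 90.1 tilt [-0.001 -0.002 -1.   ] w 0.0566 q [ 0.45  0.11 -0.54  0.   -0.93 -2.02] F [ 1.  -1.  -1.4]
[0.4755, 0.0375, 0.12] 90 lin [0.0009 0.0448 0.0121] rot [ 0.001 -0.    -0.001] [1.000e-03 2.000e-03 1.999e+00]
```

Call:
{"fn": "carry_out", "kwargs": {"linear": [[0, 0.02, 0], [0.001, 0.04, -0.01], [0.001, 0.045, -0.04], [0.001, 0.045, -0.06], [0.001, 0.045, -0.06], [0.001, 0.045, -0.06]], "delta_rot": [[0, 0, 0], [0, 0, 0], [0, 0, 0], [0, 0, 0], [0, 0, 0], [0, 0, 0]]}}

```text
clock: 25.7
eef_pos: [0.4754, 0.0369, 0.0837]
ee_rot: [0.707, -0.001, 0.708, -0.001]
wrist_force: [0.1, 0.9, -1.1]
width: 0.0566
```

```bash
python3 -c "
from h import *
plan()
for n in ('scene','top'):
    p,w,P=look(n); np.save(f'w12{n}.npy',w); cv2.imwrite(f'pics/{n}12.png',p[:,:,::-1])
    if n=='scene': cv2.imwrite('pics/s12c.png',cv2.resize(p[160:280,260:390,::-1],None,fx=6,fy=5,interpolation=cv2.INTER_CUBIC))
    else: cv2.imwrite('pics/t12c.png',cv2.resize(p[120:250,230:370,::-1],None,fx=5,fy=4.5,interpolation=cv2.INTER_CUBIC))
"
```

```text
t 25.7 tcp [0.4754 0.0369 0.0837] yaw 90.0 tilt [-0.002 -0.003 -1.   ] w 0.0566 q [ 0.49  0.15 -0.57  0.   -0.85 -2.06] F [ 0.1  0.9 -1.1]
```

View pics/s12c.png

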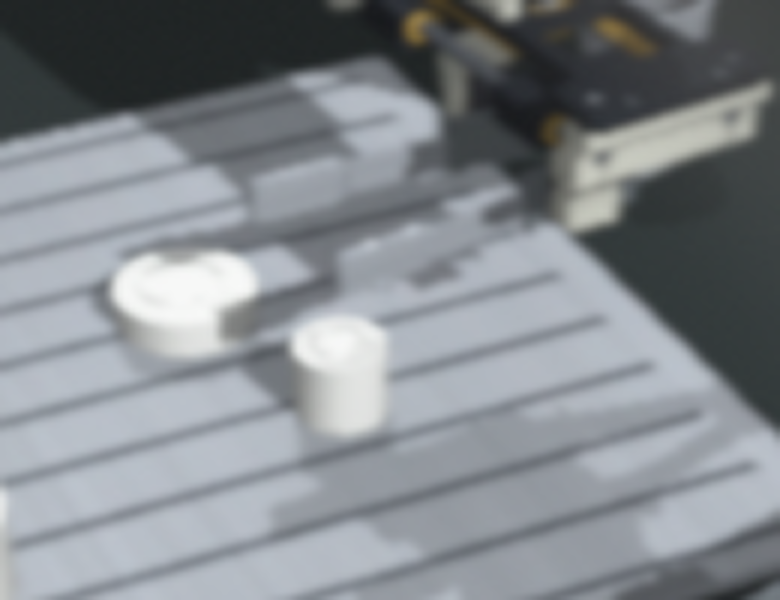

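View pics/t12c.png

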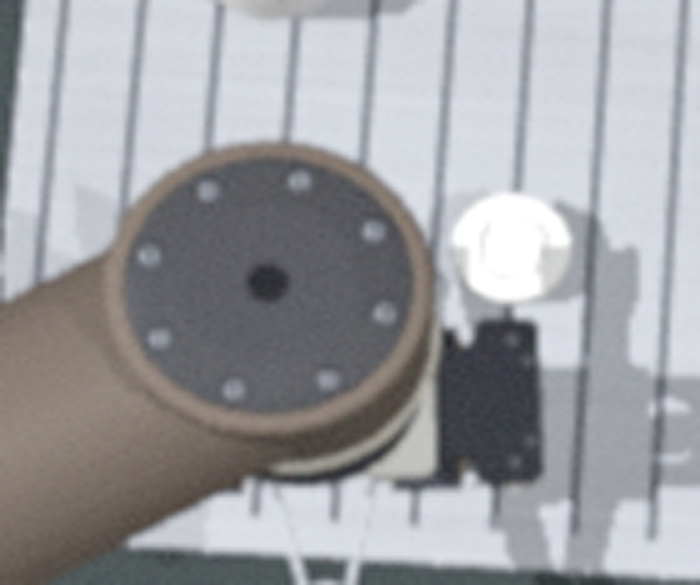

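```bash
python3 -c "
from h import *
w=np.load('w12scene.npy')
m=(w[...,2]>.085)&(w[...,2]<.15)&(w[...,0]>.525)&(w[...,0]<.62)&(w[...,1]>-.03)&(w[...,1]<.11)
k,L,S,c=cv2.connectedComponentsWithStats(m.astype(np.uint8))
for i in range(1,k):
    q=w[L==i]; print(S[i,4],np.round(c[i]),np.round(np.percentile(q,[2,50,98],axis=0),4))
    for lo in np.arange(.525,.6,.01):
        s=q[(q[:,0]>=lo)&(q[:,0]<lo+.01)]
        if len(s): print('  ',round(lo,3),len(s),np.round(np.median(s[:,1]),4),np.round([s[:,2].min(),s[:,2].max()],3))
m=(w[...,2]>.019)&(w[...,2]<.07)&(np.hypot(w[...,0]-.566,w[...,1]-.038)<.03)
print(rect(w[m&(w[...,2]>.045)]),rect(w[m]))
"
```

```text
202 [312. 196.] [[0.527  0.0042 0.1092]
 [0.559  0.0084 0.1215]
 [0.5844 0.0118 0.1333]]
   0.525 27 0.0091 [0.111 0.13 ]
   0.535 27 0.0088 [0.111 0.131]
   0.545 36 0.0085 [0.108 0.133]
   0.555 36 0.0083 [0.109 0.134]
   0.565 33 0.0073 [0.109 0.134]
   0.575 41 0.0077 [0.109 0.135]
   0.585 2 0.0074 [0.125 0.13 ]
194 [326. 210.] [[0.5268 0.0667 0.1094]
 [0.5588 0.0706 0.1216]
 [0.5846 0.0746 0.1331]]
   0.525 23 0.0677 [0.111 0.129]
   0.535 26 0.0689 [0.112 0.131]
   0.545 35 0.0703 [0.109 0.133]
   0.555 33 0.0712 [0.11  0.134]
   0.565 37 0.0722 [0.108 0.134]
   0.575 38 0.0722 [0.109 0.134]
   0.585 2 0.0727 [0.112 0.126]
(array([567.4,  38.9]), array([36.6, 35.7]), 72.6) (array([567.6,  39. ]), array([36.9, 35.8]), 72.6)
```

The jaw middle is at (0.5655, 0.038) and the cup at (0.567, 0.0385), so they are lined up. I'll lower straight over it.

Call:
{"fn": "carry_out", "kwargs": {"linear": [[0.002, 0.001, -0.02], [0.002, 0.001, -0.05], [0.002, 0.001, -0.08], [0.002, 0.001, -0.11], [0.002, 0.001, -0.14], [0.002, 0.001, -0.165], [0.002, 0.001, -0.18], [0.002, 0.001, -0.185], [0.002, 0.001, -0.185], [0.002, 0.001, -0.185]], "delta_rot": [[0, 0, 0], [0, 0, 0], [0, 0, 0], [0, 0, 0], [0, 0, 0], [0, 0, 0], [0, 0, 0], [0, 0, 0], [0, 0, 0], [0, 0, 0]]}}

```text
clock: 26.8
eef_pos: [0.4773, 0.0379, -0.0077]
ee_rot: [0.707, -0.001, 0.707, -0.0]
wrist_force: [-0.6, -0.5, -0.4]
width: 0.0566
```

```bash
python3 -c "
from h import *
plan()
p,w,P=look('scene'); cv2.imwrite('pics/s13c.png',cv2.resize(p[160:280,260:390,::-1],None,fx=6,fy=5,interpolation=cv2.INTER_CUBIC))
m=(w[...,2]>.04)&(w[...,2]<.07)&(np.hypot(w[...,0]-.566,w[...,1]-.038)<.03)
print(rect(w[m]))
"
```

```text
t 26.8 tcp [ 0.4773  0.0379 -0.0077] yaw 90.1 tilt [ 0.001 -0.002 -1.   ] w 0.0566 q [ 0.49  0.29 -0.67  0.   -0.61 -2.07] F [-0.6 -0.5 -0.4]
(array([566.5,  33.3]), array([47.9, 37.5]), 89.4)
```

View pics/s13c.png

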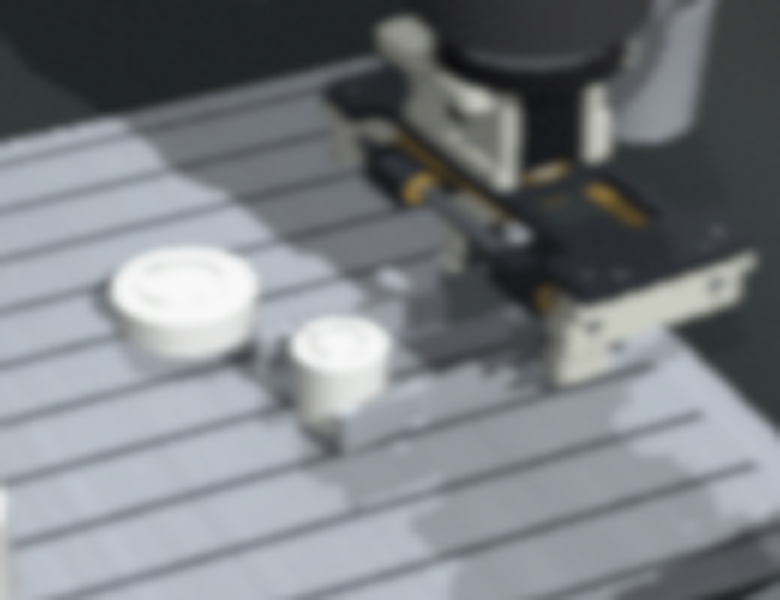

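Call:
{"fn": "carry_out", "kwargs": {"linear": [[0, 0, 0], [0, 0, 0], [0, 0, 0], [0, 0, 0], [0, 0, 0], [0, 0, 0], [0, 0, 0], [0, 0, 0], [0, 0, 0], [0, 0, 0]], "delta_rot": [[0, 0, 0], [0, 0, 0], [0, 0, 0], [0, 0, 0], [0, 0, 0], [0, 0, 0], [0, 0, 0], [0, 0, 0], [0, 0, 0], [0, 0, 0]], "jaw": 1, "newtons": 26}}

```text
clock: 27.85
eef_pos: [0.4776, 0.0381, -0.0076]
ee_rot: [0.708, -0.001, 0.707, -0.0]
wrist_force: [2.1, 0.6, 0.4]
width: 0.0456
```

```bash
python3 -c "
from h import *
plan()
p,w,P=look('scene'); cv2.imwrite('pics/s14c.png',cv2.resize(p[160:280,260:390,::-1],None,fx=6,fy=5,interpolation=cv2.INTER_CUBIC))
"
```

```text
t 27.85 tcp [ 0.4776  0.0381 -0.0076] yaw 90.1 tilt [ 0.001 -0.002 -1.   ] w 0.0456 q [ 0.49  0.29 -0.67  0.   -0.61 -2.07] F [2.1 0.6 0.4]
```

View pics/s14c.png

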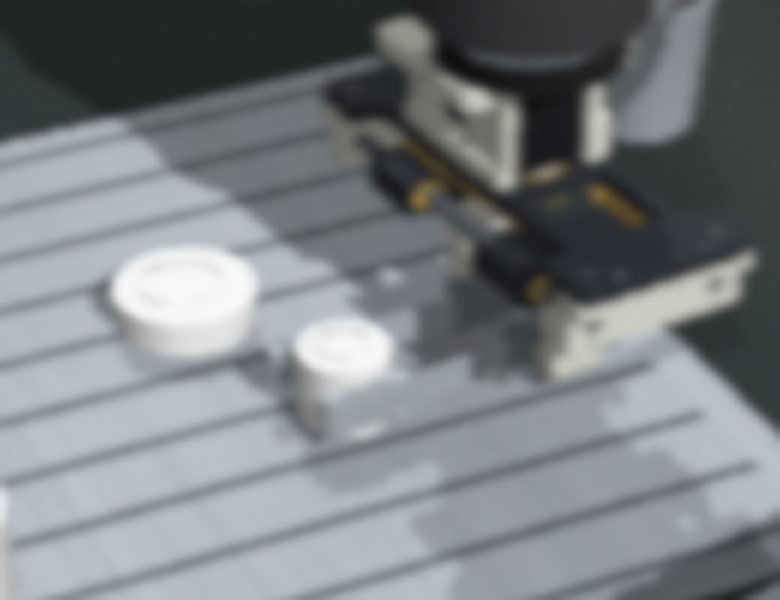

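The grips measure 45.6 mm and the jaws are closed on the cup, so I'll lift smoothly.

Call:
{"fn": "carry_out", "kwargs": {"linear": [[0, 0, 0.01], [0, 0, 0.03], [0, 0, 0.06], [0, 0, 0.09], [0, 0, 0.12], [0, 0, 0.15], [0, 0, 0.175], [0, 0, 0.195], [0, 0, 0.205], [0, 0, 0.208], [0, 0, 0.208], [0, 0, 0.208]], "delta_rot": [[0, 0, 0], [0, 0, 0], [0, 0, 0], [0, 0, 0], [0, 0, 0], [0, 0, 0], [0, 0, 0], [0, 0, 0], [0, 0, 0], [0, 0, 0], [0, 0, 0], [0, 0, 0]]}}

```text
clock: 29.1
eef_pos: [0.4771, 0.0379, 0.0958]
ee_rot: [0.707, -0.001, 0.707, -0.0]
wrist_force: [-0.6, 0.3, -2.5]
width: 0.0457
```

Call:
{"fn": "carry_out", "kwargs": {"linear": [[0, 0, 0], [0, 0, 0], [0, 0, 0], [0, 0, 0], [0, 0, 0]], "delta_rot": [[0, 0, 0], [0, 0, 0], [0, 0, 0], [0, 0, 0], [0, 0, 0]]}}

```text
clock: 29.6
eef_pos: [0.4772, 0.0379, 0.0958]
ee_rot: [0.707, -0.001, 0.707, -0.0]
wrist_force: [0.4, -0.2, -2.0]
width: 0.046
```

```bash
python3 -c "
from h import *
plan()
p,w,P=look('scene'); cv2.imwrite('pics/s15c.png',cv2.resize(p[130:250,240:370,::-1],None,fx=6,fy=5,interpolation=cv2.INTER_CUBIC)); cv2.imwrite('pics/scene15.png',p[:,:,::-1])
m=(w[...,2]>.09)&(w[...,2]<.19)&(np.hypot(w[...,0]-.567,w[...,1]-.038)<.024)
q=w[m]; t=q[q[:,2]>.148]; print(np.round(np.percentile(q[:,2],[1,50,99]),3),rect(t) if len(t)>3 else '')
for u,v in ((244,269),(290,218)): print(w[v,u])
"
```

```text
t 29.6 tcp [0.4772 0.0379 0.0958] yaw 90.1 tilt [ 0.    -0.002 -1.   ] w 0.046 q [ 0.49  0.13 -0.56  0.   -0.88 -2.06] F [ 0.4 -0.2 -2. ]
[0.111 0.149 0.156] (array([566.3,  40. ]), array([37.6, 36.4]), 64.5)
[0.7677313  0.08326933 0.06029259]
[ 0.59134278 -0.04674482  0.03380452]
```

View pics/s15c.png

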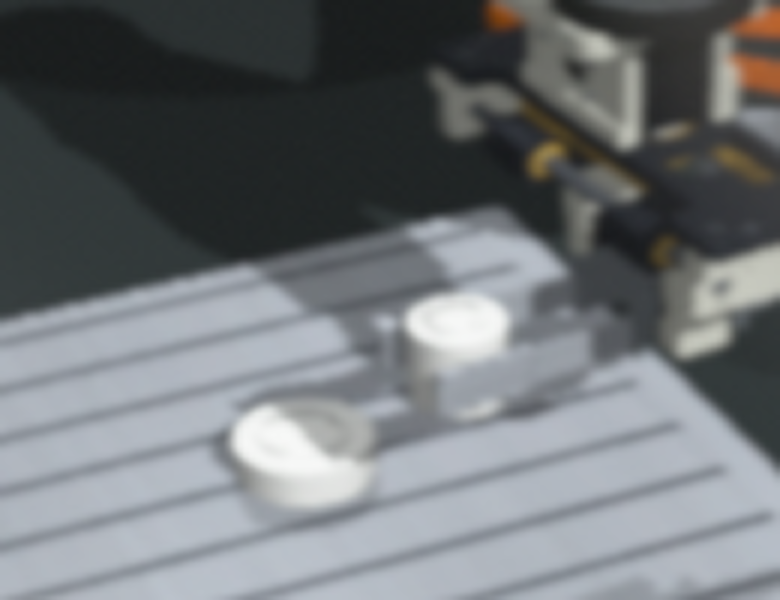

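View pics/scene15.png

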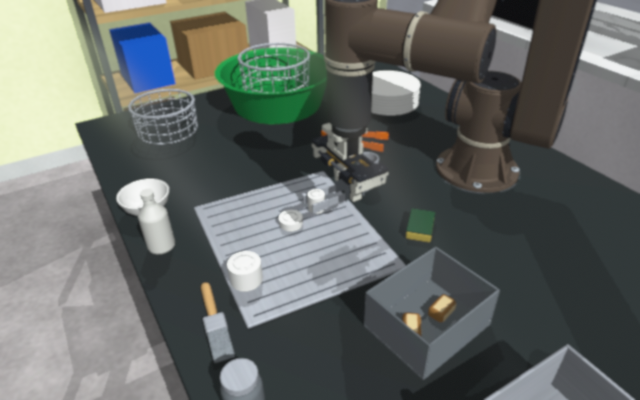

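The cup is held upright between the jaws with its top at z 0.156, so its centre is at about 0.133. Both heels are in the tub, at (412,322) and (442,306), and the mug and dish have not moved. I'm handing in.

```bash
python3 -c "
from h import *
print(workorder.close_job()); plan()"
```

```text
the job is handed in; nothing more can be done
None
the job is handed in; nothing more can be done
```

The job is handed in: both bread heels are in the scrap tub, and the small cup hangs in the jaws of the gripped tongs, about 10 cm above the board with its mouth down. No verdict was reported.

**Last checks (at 29.6 s of the 72 s allowed):**
- **Grip:** the fingers measured 46 mm over the tongs' grips, which matches the jaws being closed on the cup. The grip was set to 26 N and the wrist carried about 2 N of load.
- **Cup:** its top was at z ≈ 0.156 m, so its centre is at about 0.133 m. It looked upright and held still.
- **Heels, mug and dish:** both heels show in the tub, and the mug and dish show no visible shift.

**What disagreed:**
- **Finger tips:** they ended about 28 mm above the reported TCP, seen the same in the scene and wrist depth. My first two tries at the first heel closed above it, touching nothing, before I corrected for this.
- **Cameras:** top and scene positions differed by 2–4 mm. The wrist view read several mm nearer the base. I stayed within that margin.

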